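Wedge the tube organizer's gate shut

ROBOT

A 7-joint arm with a two-finger parallel gripper is mounted at the origin on the work surface. World frame = base frame: x ahead of the robot, y to its left, z up, the work surface at z = 0. Lengths are in m, angles in rad, forces in N, time in s.
With the tool pointing down it reaches from about 0.4 to 0.85 m from the base axis. Payload 10.4 kg.
Tool frame: the origin (TCP) lies midway between the tips of the shut fingers; the grasp point (between the pads) lies 19 mm behind it; z points along the fingers, y is the direction in which the jaws open and shut (so a half turn about z gives the same grasp; the last joint's range is limited). The gripper opens to 85 mm and grips with 20 to 120 N. Pads are 22 mm wide; open, the fingers measure 114 mm over their backs; the gripper's body (76 mm by 85 mm) begins 54 mm behind the grasp point. The pads swing forward as they close: fully open they stand 13 mm farther back than shut.
Start: joints at [1.101, 0.332, -0.065, 1.46, 0.022, 1.35, -0.088], TCP at [0.27, -0.564, 0.231] pointing down, gripper open.
Joint ranges: [-2.6, 2.6], [-0.5, 2.12], [-1.47, 1.34], [0.16, 2.42], [-1.27, 4.41], [0.06, 2.06], [-2.6, 2.6]. Speed limits (rad/s): [2.22, 2.22, 2.79, 2.79, 3.14, 3.14, 3.14].

INTERFACE

Orientations are given as a unit quaternion [x, y, z, w].
In Python, from workcell import get_obs, camera, calibration, hand_in gives the robot as it stands.
- The arm moves only by the shell command python3 -m handwheel 'ROWS' [FORCE]. ROWS is JSON, a list of rows, each an object with "jaw": the finger opening in mm, from 0 to 85.4; "delta_pos": the shift along the tool's x, y, z scaled (see below), a list of three; "turn": the turn about the tool's z scaled (see below). In form: [{"jaw": jaw, "delta_pos": [tx, ty, tz], "turn": turn}, ...]. A call has 1 to 10 rows; each row is the pose to reach, as a shift and turn from the pose commanded when the call began, along the tool's axes at that moment, turning the shorter way round; what a row does not reach only later rows make up. The controller multiplies each number of a shift by 1 m and each number of a turn by pi rad. A row lasts 1/12 s, in which the tool goes at most 41.7 mm and 7.16 degrees, less where a joint would pass 70% of its speed; a pose out of reach is approached as far as the arm can. A call with a number of a shift or a turn outside -1 to 1 is refused whole. A call with a gripper value outside its range is refused whole. The fingers move at their own pace and stop on an object; FORCE is the grip in N (left out, the last holds). Time passes only in rows, so rows that repeat a pose let the fingers close. It gives the time, the measured TCP pose, the force and the opening at its end, in the units of the state.
- get_obs(): the state, without advancing time (a new reading comes with each control period).
- camera(name): name is "scene" or "side" or "wrist"; returns the picture (400x640x3 uint8, red, green, blue); there is no depth.
- calibration(name): a dict with "mtx" (3x3 intrinsics, pixels), "rvec" (rotation vector, rad) and "tvec" (3), from world to camera coordinates, as OpenCV has them. Camera axes: x right, y down, z forward; pixel columns grow to the right and rows downward; lengths in m; the calibration is good to about 2 mm. A picture is of the moment at which its call begins: read the wrist's pose just before it. calibration takes no time and is no camera call; for the wrist camera it gives the pose at the moment of the call.
- hand_in(): hands the job in, once; it reports no verdict.
The state is a dict: "clock": time; "joint_pos": joint angles; "joint_velocities": joint speeds; "tau": joint torques, N m; "position": TCP position; "ee_rot": TCP orientation; "ft_force": force on the tool from outside, world axes, zero at the start; "torque": the same for the moment, N m; "grip_width": opening from 0.0 (shut) to 1.0 (fully open).
Only numpy, scipy, OpenCV 4.12 (cv2) and the standard library are available. Lean on these libraries where they do the work, as an engineer would, in place of code of your own. Each camera call takes 0.05 s, during which the arm holds its last target.

TASK

The low gate on the front of the tube organizer hangs loose. Swing it shut first; then draw the aluminium wedge out of its pocket, put it down and let go, take it again so that its thin end is free, and tap it, thin end first and straight in from the front, under the shut gate until it has lifted the gate about 4 mm and jams it: not much further, or the gate comes off its hinge pins. Leave the wedge there lying flat, and leave the tubes and everything else where they are.

Things in the scene. Friction and masses are not known exactly. Their poses are not given: they have to be found in the camera images.
- organizer: Fixed grey plastic organizer, 250 mm wide, 146 mm deep, sides 85 mm and back 130 mm high, with three bays that each hold an upright white caulk tube (48 mm thick, tops 251 mm above the table). Origin on the table under its middle; x points from its front into it, y along the front to the gate's hinge. Its floor is 30 mm above the table, so a wedge tip can pass under it. Tubes begin 54 mm behind the gate's front.
- entry (a point): Point on the organizer, the usual place for the wedge: in the plane of the SHUT gate's front face, 15 mm above the table (height of the gate's lower edge), 166 mm from the hinge line, 75 mm from the gate's free end. Axes as the organizer's: x is level, square to the shut gate, the way the wedge is driven; y towards the hinge; z up.
- gate_hinge (a point): Point on the gate's vertical hinge line, 50 mm above the table when the gate is down (half-way up the gate), in the mid-plane of the gate. The hinge is at the organizer's +y end (to the left seen from the robot).
- gate_free (a point): Point on the gate's front face at its free end, half-way up (50 mm above the table). The gate is a grey plate 240 mm long, 10 mm thick and 70 mm high, between 15 and 85 mm above the table when down. It has no handle: push it shut on its front face.
- gate (a joint): Swing of the gate, rad: 0 is shut (a firm stop), larger is open towards the robot (at most 1.3). It stays where it is left; light friction.
- gate_lift (a joint): How far the gate is lifted on its hinge pins, m: 0 is down, hard stop at 0.014. It takes about 2.4 N to begin lifting it and 0.2 N more for each mm; it falls back by itself. It counts as off its pins at 0.008.
- wedge_mid (a point): Centre (mid-length, mid-width, 9 mm above its flat underside) of the loose bare aluminium wedge, about 230 g: 130 mm long, 36 mm wide, top sloping evenly from 6 mm thick at the thin end to 30 mm at the thick end (15 mm at 49 mm from the tip, 19 mm at 70 mm). x points to the thin end, z up. It starts flat in one pocket, thick end inside, about 72 mm standing out. Friction holds it where driven.
- strip_mid (a point): Centre (8 mm up) of a loose aluminium strip in the other pocket, same metal: 130 x 36 x 16 mm, even thickness, not a wedge. Leave it.
- pockets: Fixed grey plastic rack of two low pockets side by side, open towards its +x axis (roughly the robot's left). Origin on the table midway between them; their centre lines are at y = +45 and -45 mm, mouths at x = +30 mm, inner back at x = -35 mm. Each is 44 mm wide and 40 mm high inside, has no floor, and is 44 mm high outside.
- tube0: Caulk tube in the organizer's bay furthest from the hinge; origin at the centre of its foot.
- tube1: Caulk tube in the middle bay; origin at the centre of its foot.
- tube2: Caulk tube in the bay nearest the hinge; origin at the centre of its foot.
- scraper: Putty scraper with red handle and white plastic blade lying flat, 215 mm long; origin on the table where handle and blade meet.
- punch: Stainless steel cartridge punch lying flat, 158 mm long, 12 mm thick; origin on the table near its middle.
- dish: White ceramic dish of black tube caps, 104 mm across, 28 mm high; origin at the centre of its foot.
- roll: Empty cardboard tape core lying flat, 90 mm across, 25 mm high; origin at the centre of its underside.
- pencil: Wooden pencil lying flat, 165 mm long, 8 mm thick; origin on the table at its middle.
Not all that is in view belongs to the job. What is shaped like the part that bears wedge_mid but blue or yellow is not meant.

How it is judged:
By the outcome, as a careful person would: the job done as asked, in the order asked, and still so for the second after the job is handed in, with the robot touching nothing.
It also fails if it takes over 72 s, if anything falls off the work surface, if the arm or the gripper's body presses on something with over 40 N, if the wrist force passes 120 N, or if a joint passes its speed limit or range.

## Working session

There is one attempt and no reset: what is moved stays moved. The work goes in short steps, Python scripts to look and compute and a shell command to move; the robot and the scene stay as the last step left them, time stands still between calls to the robot, and variables do not carry over. Pictures are saved under pics/ and viewed, and the job is handed in when it is done.

```bash
mkdir -p pics; ls; python3 - <<'E'
from workcell import *
import cv2
o=get_obs(); print(o)
for n in ("scene","side","wrist"):
    im=camera(n); cv2.imwrite(f"pics/{n}0.png",im[:,:,::-1]); print(n,calibration(n))
E
```

```text
pics
{'clock': 0.0, 'joint_pos': array([ 1.10139782,  0.33287012, -0.06471219,  1.46094305,  0.02160242,
        1.34990808, -0.08853544]), 'joint_velocities': array([ 0.00067131,  0.00013838,  0.00029355, -0.00036424,  0.00155198,
       -0.00050774,  0.00105132]), 'tau': array([-1.84342211e-04, -6.25455594e+01,  4.91713244e-02, -3.91600120e+01,
        1.62637507e-02,  9.90250090e-03,  1.00482580e-04]), 'position': array([ 0.26988693, -0.5633042 ,  0.23051624]), 'ee_rot': array([ 9.75150006e-01,  2.21544472e-01, -1.90504026e-04, -6.90648334e-04]), 'ft_force': array([-0.55094935,  0.43653617, -1.30236522]), 'torque': array([-0.02445219, -0.01997969,  0.05145243]), 'grip_width': 1.0020899990783214}
scene {'mtx': array([[361.34521164,   0.        , 322.1530104 ],
       [  0.        , 361.34521164, 203.84862717],
       [  0.        ,   0.        ,   1.        ]]), 'rvec': array([ 1.2486434 ,  2.15055825, -1.07690964]), 'tvec': array([ 0.30236121, -0.22555644,  1.34483958])}
side {'mtx': array([[437.49261494,   0.        , 326.82743497],
       [  0.        , 437.49261494, 196.08196957],
       [  0.        ,   0.        ,   1.        ]]), 'rvec': array([ 0.16009616, -2.72007154,  1.40606473]), 'tvec': array([0.53535586, 0.08476623, 1.27656867])}
wrist {'mtx': array([[302.92180401,   0.        , 318.79659764],
       [  0.        , 302.92180401, 193.73400058],
       [  0.        ,   0.        ,   1.        ]]), 'rvec': array([-2.45786163,  1.54656677,  0.21462154]), 'tvec': array([-0.6239002 , -0.03391696,  0.37908761])}
```

View pics/scene0.png

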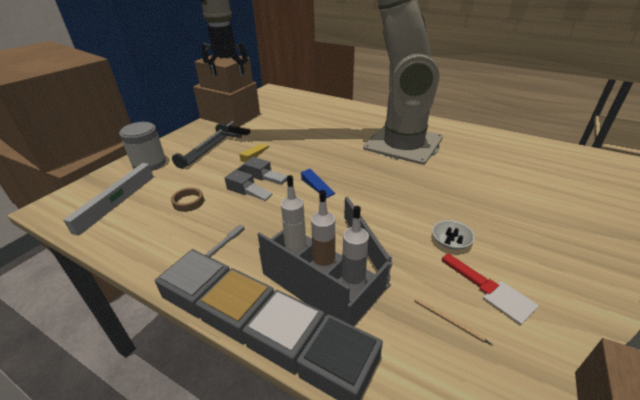

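View pics/side0.png

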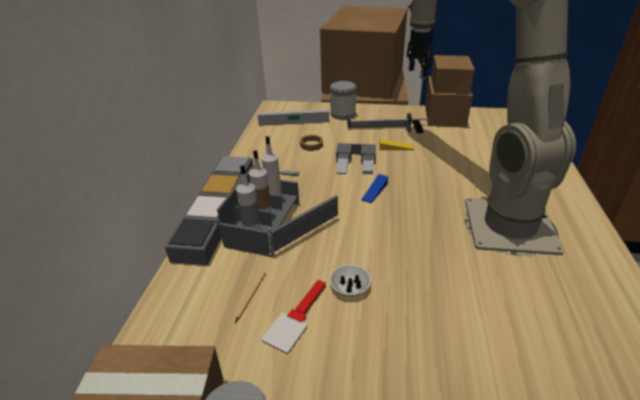

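View pics/wrist0.png

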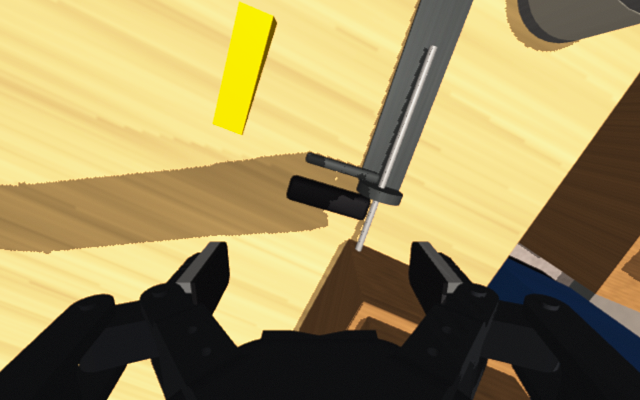

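The scene view shows the rack near (255,180), the organizer near (325,270) with its gate open, and the blue decoy at (317,183). The side view shows the gate swung open from about (272,240) to (337,210). I'll enlarge these areas.

```bash
cat > h.py <<'E'
import numpy as np, cv2
from workcell import *
from scipy.spatial.transform import Rotation as R
def ray(n,c=None):
    c=c or calibration(n); return c
def p2w(n,u,v,z,c=None):
    c=c or calibration(n); M=c["mtx"]; Rm=cv2.Rodrigues(c["rvec"])[0]; t=c["tvec"]
    o=-Rm.T@t; d=Rm.T@np.linalg.inv(M)@np.array([u,v,1.]); return o+d*(z-o[2])/d[2]
def w2p(n,P,c=None):
    c=c or calibration(n); return cv2.projectPoints(np.array(P,float).reshape(-1,1,3),c["rvec"],c["tvec"],c["mtx"],None)[0].reshape(-1,2)
def crop(src,dst,x0,y0,x1,y1,k):
    im=cv2.imread(src)[y0:y1,x0:x1]; cv2.imwrite(dst,cv2.resize(im,None,fx=k,fy=k,interpolation=cv2.INTER_CUBIC))
def snap(n,f):
    c=calibration(n); im=camera(n); cv2.imwrite(f,im[:,:,::-1]); return c
def tri(obs):
    A=[];b=[]
    for n,u,v in obs:
        c=calibration(n); Rm=cv2.Rodrigues(c["rvec"])[0]; o=-Rm.T@c["tvec"]
        d=Rm.T@np.linalg.inv(c["mtx"])@np.array([u,v,1.]); d/=np.linalg.norm(d)
        P=np.eye(3)-np.outer(d,d); A.append(P); b.append(P@o)
    return np.linalg.lstsq(np.vstack(A),np.hstack(b),rcond=None)[0]
def d2t(dw,dyaw=0):
    """world shift -> tool-axes delta of commanded pose"""
    return R.from_quat(get_obs()["ee_rot"]).inv().apply(dw)
def st():
    o=get_obs(); r=R.from_quat(o["ee_rot"]).as_matrix()
    print("t",round(o["clock"],2),"pos",o["position"].round(4),"xax",r[:,0].round(3),"zax",r[:,2].round(3),"F",o["ft_force"].round(1),"w",round(o["grip_width"]*85.4,1),"q7",o["joint_pos"].round(2))
E
python3 - <<'E'
from h import *
crop("pics/side0.png","pics/s1.png",200,140,360,260,5)
crop("pics/scene0.png","pics/c1.png",210,140,410,290,4)
crop("pics/scene0.png","pics/c2.png",215,140,345,220,6)
crop("pics/side0.png","pics/s2.png",320,130,430,210,7)
E
```

```text
(no output)
```

View pics/s1.png

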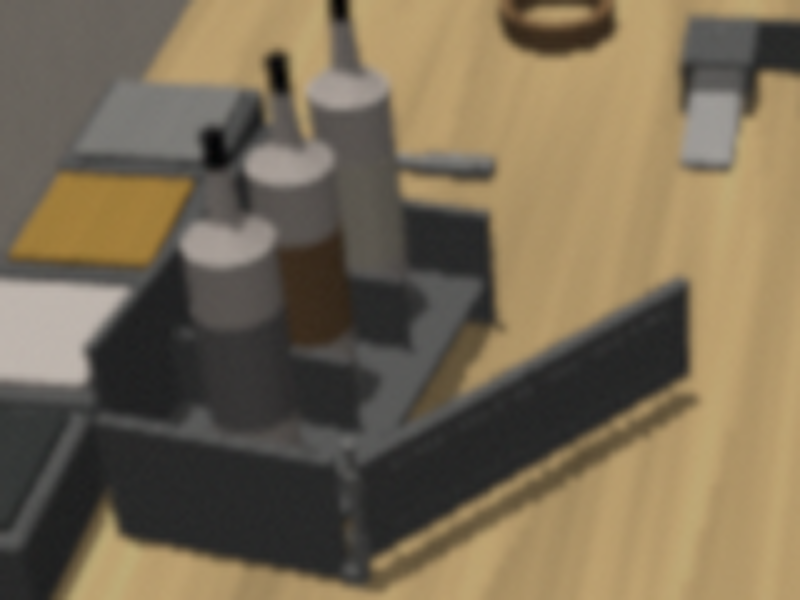

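View pics/c1.png

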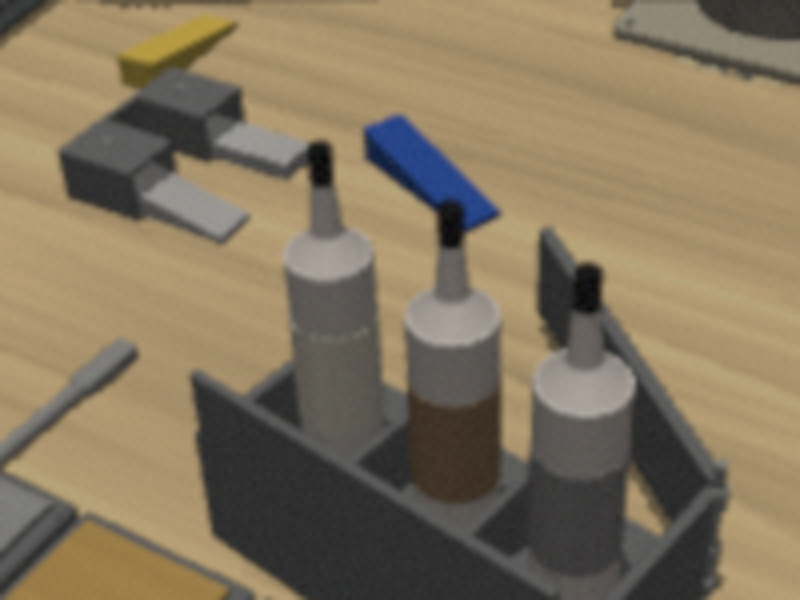

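View pics/c2.png

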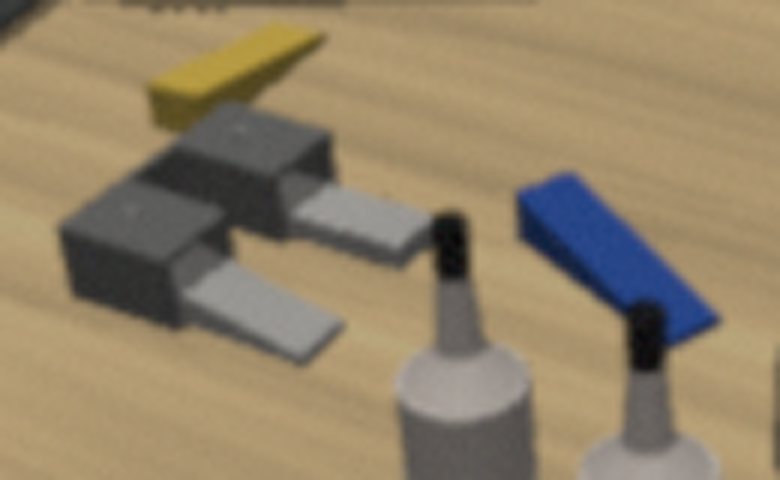

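View pics/s2.png

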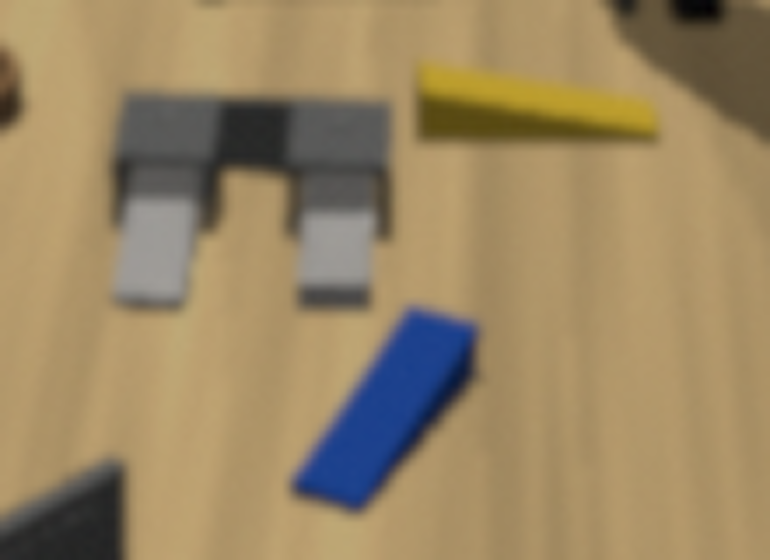

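```bash
python3 - <<'E'
from h import *
S=lambda x,y,z:p2w("side",x/5+200,y/5+140,z)
def S2(x,y,z): return p2w("side",x/7+320,y/7+130,z)
C=lambda x,y,z:p2w("scene",x/4+210,y/4+140,z)
C2=lambda x,y,z:p2w("scene",x/6+215,y/6+140,z)
for nm,p in dict(hingeTop=S(348,440,.085),freeTop=S(686,281,.085),freeBot=S(688,377,.015),postTop=S(490,210,.085),postBot=S(495,324,0),backL=S(95,350,.13),
 sideBL_bot=S(122,535,0),hingeBot=S(352,577,0),
 cFreeTop=C(545,230,.085),cHinge=C(715,485,.085),cBackR=C(195,375,.13),cBackRbot=C(215,535,0),
 tipA=S2(113,300,.003),tipB=S2(183,305,.003),tipcA=C2(343,325,.006),tipcB=C2(305,357,.006),
 stripA=C2(440,217,.016),stripB=C2(400,247,.016),
 rackTL=S2(122,95,.044),rackTR=S2(388,103,.044),rackFL=S2(117,160,.044),rackFR=S2(388,165,.044),
 crackA=C2(60,228,.044),crackB=C2(150,270,.044),crackC=C2(230,215,.044),crackD=C2(330,137,.044),crackE=C2(235,102,.044),crackBb=C2(178,325,0),
 blueA=S2(295,490,.006),blueB=S2(358,510,.006),blueC=S2(410,308,.03),blueD=S2(478,330,.03),
 cblueA=C2(720,320,.006),cblueB=C2(668,343,.006)).items(): print(nm,p.round(4))
E
```

```text
hingeTop [0.6663 0.1868 0.085 ]
freeTop [0.5048 0.0248 0.085 ]
freeBot [0.5039 0.0249 0.015 ]
postTop [ 0.6314 -0.0376  0.085 ]
postBot [ 0.6328 -0.0359  0.    ]
backL [0.7991 0.1813 0.13  ]
sideBL_bot [0.8052 0.1813 0.    ]
hingeBot [0.669  0.2009 0.    ]
cFreeTop [0.5091 0.0206 0.085 ]
cHinge [0.6665 0.2013 0.085 ]
cBackR [ 0.7683 -0.0553  0.13  ]
cBackRbot [ 0.767  -0.0619  0.    ]
tipA [ 0.5365 -0.2298  0.003 ]
tipB [ 0.5015 -0.2285  0.003 ]
tipcA [ 0.5054 -0.2302  0.006 ]
tipcB [ 0.5364 -0.2305  0.006 ]
stripA [ 0.4119 -0.2344  0.016 ]
stripB [ 0.4456 -0.2364  0.016 ]
rackTL [ 0.5466 -0.3662  0.044 ]
rackTR [ 0.4075 -0.3703  0.044 ]
rackFL [ 0.5417 -0.2976  0.044 ]
rackFR [ 0.4051 -0.3053  0.044 ]
crackA [ 0.5477 -0.3715  0.044 ]
crackB [ 0.5548 -0.3064  0.044 ]
crackC [ 0.4966 -0.3032  0.044 ]
crackD [ 0.4099 -0.3047  0.044 ]
crackE [ 0.4049 -0.3735  0.044 ]
crackBb [ 0.5397 -0.3096  0.    ]
blueA [ 0.4366 -0.0734  0.006 ]
blueB [ 0.4077 -0.061   0.006 ]
blueC [ 0.3899 -0.1939  0.03  ]
blueD [ 0.3575 -0.1776  0.03  ]
cblueA [ 0.4103 -0.0661  0.006 ]
cblueB [ 0.4398 -0.0793  0.006 ]
```

```bash
python3 - <<'E'
from h import *
p=get_obs()["position"]
print(d2t(np.array([.47,.10,.20])-p))
E
```

```text
[ 0.46706529 -0.51180181  0.03123675]
```

```bash
python3 -m handwheel '[{"jaw":0,"delta_pos":[0.234,-0.256,0],"turn":-0.317},{"jaw":0,"delta_pos":[0.234,-0.256,0],"turn":-0.317},{"jaw":0,"delta_pos":[0.234,-0.256,0],"turn":-0.317},{"jaw":0,"delta_pos":[0.234,-0.256,0],"turn":-0.317},{"jaw":0,"delta_pos":[0.234,-0.256,0],"turn":-0.317},{"jaw":0,"delta_pos":[0.234,-0.256,0],"turn":-0.317},{"jaw":0,"delta_pos":[0.234,-0.256,0],"turn":-0.317},{"jaw":0,"delta_pos":[0.234,-0.256,0],"turn":-0.317},{"jaw":0,"delta_pos":[0.234,-0.256,0],"turn":-0.317}]' 40; python3 - <<'E'
from h import *
st(); p=get_obs()["position"]
snap("wrist","pics/w1.png")
print(d2t(np.array([.47,.10,.15])-p))
E
```

```text
clock: 0.9
position: [0.3721, -0.2261, 0.2315]
ee_rot: [0.746, 0.666, 0.0, 0.0]
ft_force: [0.6, -0.2, -0.6]
grip_width: -0.003
t 0.9 pos [ 0.3721 -0.2261  0.2315] xax [0.114 0.994 0.   ] zax [ 0.  0. -1.] F [ 0.6 -0.2 -0.6] w -0.2 q7 [ 0.86 -0.07 -0.4   1.91 -0.03  1.3   0.36]
[0.33536632 0.0584134  0.08158011]
```

View pics/w1.png

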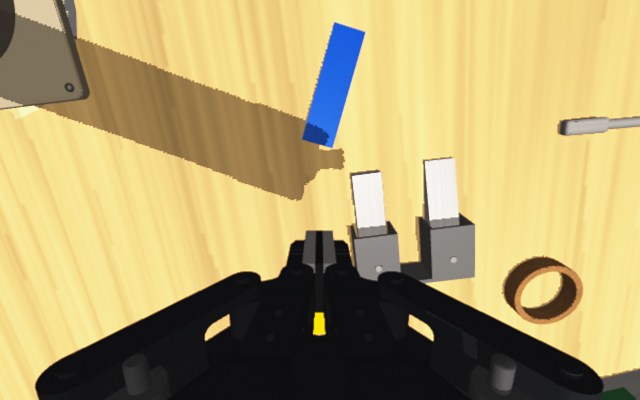

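The wrist view shows the strip tip at about (366,172) and the wedge tip corners at about (424,159) and (452,157). The wedge meets the mouth of its pocket at about (430,223) and (459,219).

```bash
python3 - <<'E'
from h import *
crop("pics/w1.png","pics/w1c.png",330,130,500,300,4)
W=lambda u,v,z:p2w("wrist",u,v,z)
a,b=W(424,159,.006),W(452,157,.006); print(a,b,np.linalg.norm(a-b))
c,d=W(430,223,.019),W(459,219,.019); print(c,d,np.linalg.norm(c-d))
E
```

```text
[ 0.50244048 -0.23072944  0.006     ] [ 0.53642203 -0.23230505  0.006     ] 0.03401806211382263
[ 0.50356482 -0.30984697  0.019     ] [ 0.53954336 -0.30877991  0.019     ] 0.03599436252566467
```

View pics/w1c.png

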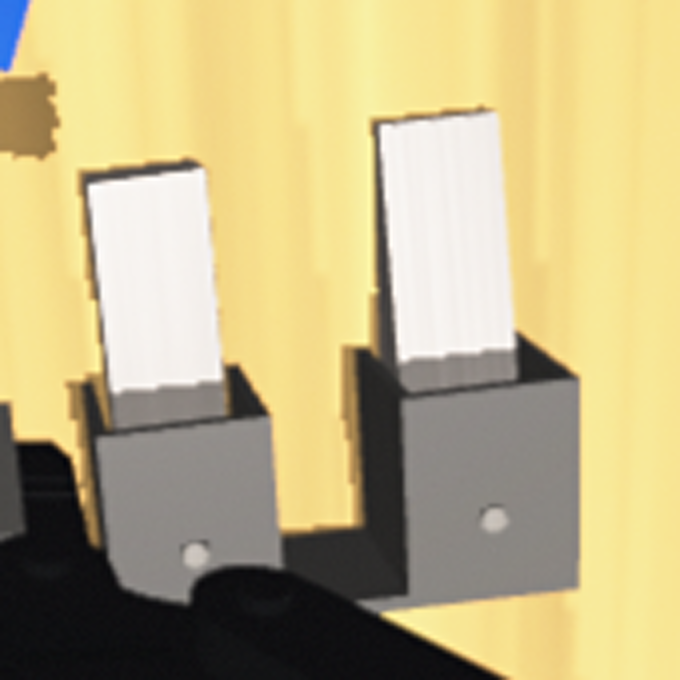

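```bash
python3 -m handwheel '[{"jaw":0,"delta_pos":[0.335,0.058,0.03],"turn":0},{"jaw":0,"delta_pos":[0.335,0.058,0.03],"turn":0},{"jaw":0,"delta_pos":[0.335,0.058,0.03],"turn":0},{"jaw":0,"delta_pos":[0.335,0.058,0.03],"turn":0},{"jaw":0,"delta_pos":[0.335,0.058,0.03],"turn":0},{"jaw":0,"delta_pos":[0.335,0.058,0.03],"turn":0},{"jaw":0,"delta_pos":[0.335,0.058,0.03],"turn":0},{"jaw":0,"delta_pos":[0.335,0.058,0.03],"turn":0},{"jaw":0,"delta_pos":[0.335,0.058,0.03],"turn":0}]'; python3 - <<'E'
from h import *
st(); snap("wrist","pics/w2.png")
E
```

```text
clock: 1.7
position: [0.4711, 0.0997, 0.2011]
ee_rot: [0.749, 0.663, 0.001, -0.001]
ft_force: [0.0, 0.2, 0.7]
grip_width: 0.004
t 1.7 pos [0.4711 0.0997 0.2011] xax [0.122 0.993 0.003] zax [ 0.001  0.003 -1.   ] F [0.  0.2 0.7] w 0.3 q7 [ 0.49  0.1  -0.82  1.83  0.07  1.24 -0.48]
```

View pics/w2.png

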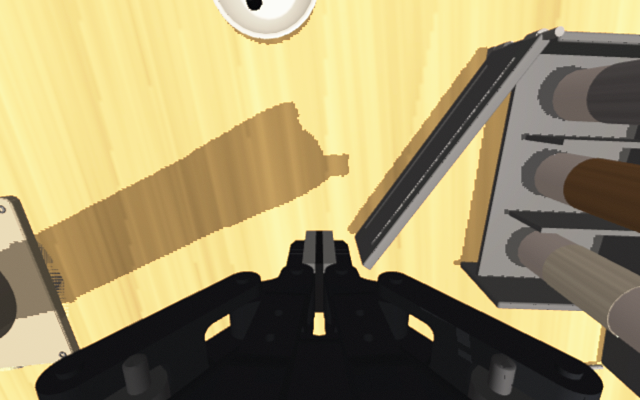

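```bash
python3 - <<'E'
from h import *
W=lambda u,v,z:print((u,v),p2w("wrist",u,v,z).round(4))
W(359,262,.085);W(370,268,.085);W(558,33,.085);W(545,40,.085);W(357,238,.015)
W(514,90,.03);W(480,280,.03)
crop("pics/w2.png","pics/w2c.png",340,10,640,320,2.5)
p=get_obs()["position"]
print(d2t(np.array([.48,.10,.05])-p))
E
```

```text
(359, 262) [0.5012 0.0247 0.085 ]
(370, 268) [0.5111 0.0172 0.085 ]
(558, 33) [0.6705 0.2011 0.085 ]
(545, 40) [0.6609 0.1973 0.085 ]
(357, 238) [0.5072 0.0176 0.015 ]
(514, 90) [0.6725 0.1622 0.03  ]
(480, 280) [ 0.6435 -0.0456  0.03  ]
[0.00245817 0.00883364 0.15096477]
```

View pics/w2c.png

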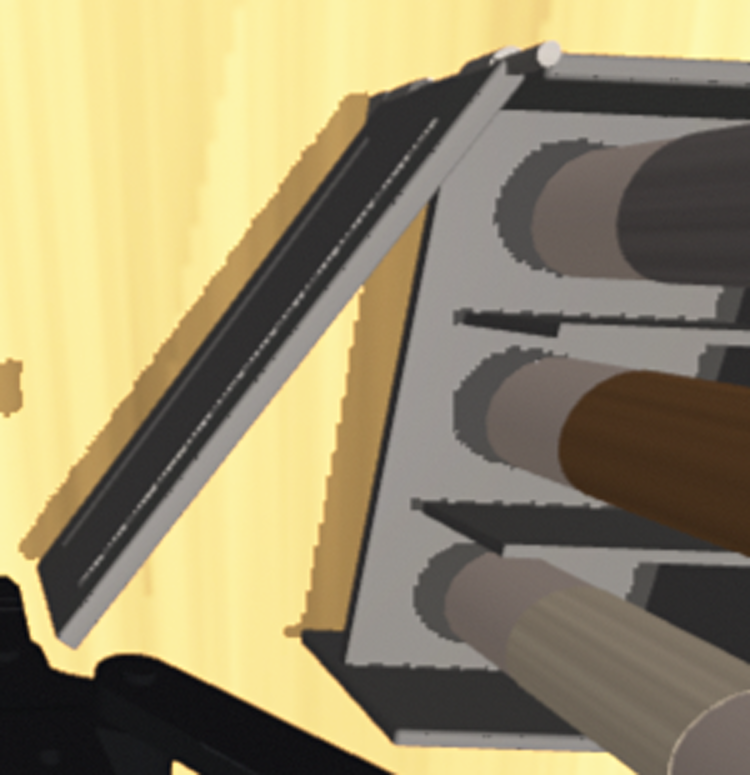

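```bash
python3 -m handwheel '[{"jaw":0,"delta_pos":[0,0,0.04],"turn":0},{"jaw":0,"delta_pos":[0,0,0.08],"turn":0},{"jaw":0,"delta_pos":[0,0,0.12],"turn":0},{"jaw":0,"delta_pos":[0,0,0.15],"turn":0},{"jaw":0,"delta_pos":[0,0,0.15],"turn":0}]'; python3 - <<'E'
from h import *
st(); p=get_obs()["position"]
for q in ([.53,.062],[.605,.012],[.628,.003]): print(d2t(np.array(q+[.05])-p).round(4))
E
```

```text
clock: 2.17
position: [0.4669, 0.0913, 0.046]
ee_rot: [0.751, 0.66, -0.004, -0.003]
ft_force: [-2.0, -0.3, -0.6]
grip_width: -0.001
t 2.17 pos [0.4669 0.0913 0.046 ] xax [ 0.129  0.992 -0.002] zax [-0.009 -0.001 -1.   ] F [-2.  -0.3 -0.6] w -0.1 q7 [ 0.41  0.31 -0.77  2.    0.26  0.94 -0.62]
[-0.0209  0.0663 -0.0046]
[-0.0609  0.1472 -0.0052]
[-0.0668  0.1711 -0.0054]
```

```bash
python3 -m handwheel '[{"jaw":0,"delta_pos":[-0.006,0.02,0],"turn":0},{"jaw":0,"delta_pos":[-0.012,0.04,0],"turn":0},{"jaw":0,"delta_pos":[-0.02,0.057,0],"turn":0},{"jaw":0,"delta_pos":[-0.027,0.072,0],"turn":0},{"jaw":0,"delta_pos":[-0.035,0.087,0],"turn":0},{"jaw":0,"delta_pos":[-0.042,0.102,0],"turn":0},{"jaw":0,"delta_pos":[-0.049,0.117,0],"turn":0},{"jaw":0,"delta_pos":[-0.055,0.13,0],"turn":0},{"jaw":0,"delta_pos":[-0.06,0.138,0],"turn":0},{"jaw":0,"delta_pos":[-0.06,0.138,0],"turn":0}]'; python3 - <<'E'
from h import *
st(); p=get_obs()["position"]
snap("side","pics/s3.png");crop("pics/s3.png","pics/s3c.png",200,140,360,260,5)
for q in ([.62,.005],[.628,.003]): print(d2t(np.array(q+[.05])-p).round(4))
E
```

```text
clock: 3.0
position: [0.6018, 0.0137, 0.0528]
ee_rot: [0.752, 0.659, 0.001, 0.001]
ft_force: [-0.3, -0.4, -0.1]
grip_width: -0.003
t 3.0 pos [0.6018 0.0137 0.0528] xax [ 0.131  0.991 -0.   ] zax [ 0.002 -0.001 -1.   ] F [-0.3 -0.4 -0.1] w -0.3 q7 [ 0.43  0.53 -0.67  1.68  0.37  1.05 -0.49]
[-0.0062  0.0192  0.0028]
[-0.0072  0.0274  0.0028]
```

View pics/s3c.png

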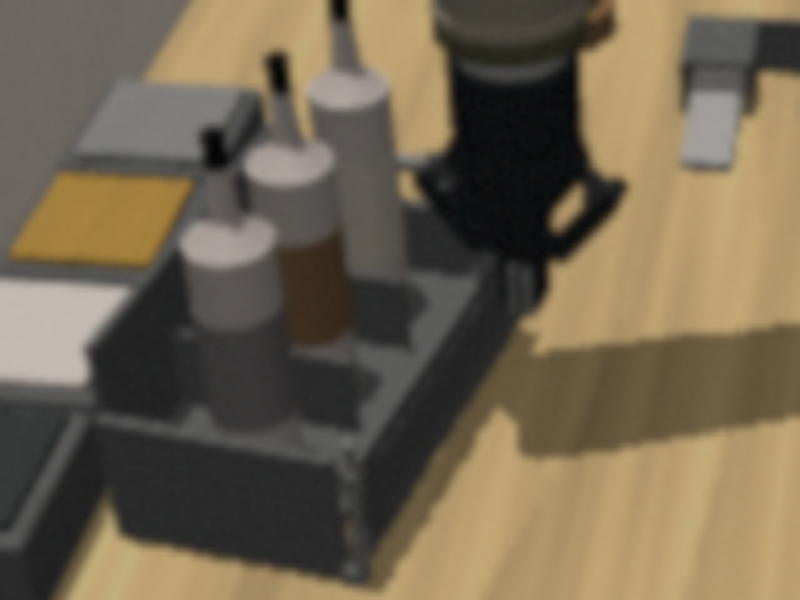

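The gate is nearly shut, with its free end at about (305,193). The jaw linkage now reaches over the gate towards tube0, so I'll back off and turn 90° before the last push.

```bash
python3 -m handwheel '[{"jaw":0,"delta_pos":[0,-0.03,0],"turn":0},{"jaw":0,"delta_pos":[0,-0.04,0],"turn":0.12},{"jaw":0,"delta_pos":[0,-0.04,0],"turn":0.5},{"jaw":0,"delta_pos":[0,-0.04,0],"turn":0.5},{"jaw":0,"delta_pos":[0,-0.04,0],"turn":0.5},{"jaw":0,"delta_pos":[0,-0.04,0],"turn":0.5},{"jaw":0,"delta_pos":[0,-0.04,0],"turn":0.5},{"jaw":0,"delta_pos":[0,-0.04,0],"turn":0.5},{"jaw":0,"delta_pos":[0,-0.04,0],"turn":0.5},{"jaw":0,"delta_pos":[0,-0.04,0],"turn":0.5}]'; python3 -m handwheel '[{"jaw":0,"delta_pos":[0,0,0],"turn":0.14},{"jaw":0,"delta_pos":[0,0,0],"turn":0.14},{"jaw":0,"delta_pos":[0,0,0],"turn":0.14},{"jaw":0,"delta_pos":[0,0,0],"turn":0.14},{"jaw":0,"delta_pos":[0,0,0],"turn":0.14}]'; python3 - <<'E'
from h import *
st(); p=get_obs()["position"]
snap("wrist","pics/w3.png")
for q in ([.605,.01],[.625,.005]): print(d2t(np.array(q+[.05])-p).round(4))
E
```

```text
clock: 3.88
position: [0.5596, 0.0219, 0.052]
ee_rot: [0.988, 0.156, 0.0, -0.0]
ft_force: [0.1, 0.4, 0.4]
grip_width: -0.002
clock: 4.3
position: [0.5598, 0.0219, 0.052]
ee_rot: [0.998, -0.062, 0.0, -0.0]
ft_force: [0.4, 0.5, -0.1]
grip_width: 0.0
t 4.3 pos [0.5598 0.0219 0.052 ] xax [ 0.992 -0.124  0.   ] zax [ 0.  0. -1.] F [ 0.4  0.5 -0.1] w 0.0 q7 [ 0.23  0.4  -0.41  1.81  0.19  0.98 -1.96]
[0.0463 0.0064 0.002 ]
[0.0668 0.009  0.002 ]
```

View pics/w3.png

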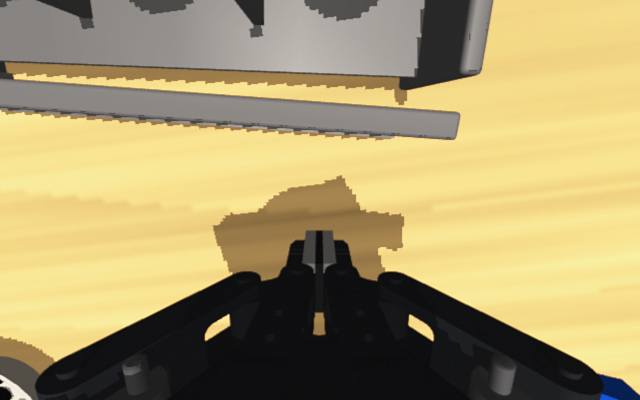

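```bash
python3 - <<'E'
from h import *
W=lambda u,v,z:print((u,v),p2w("wrist",u,v,z).round(4))
W(8,63,.03);W(402,77,.03);W(482,73,.085);W(460,112,.085);W(457,139,.085);W(0,106,.085);W(0,80,.085)
E
python3 -m handwheel '[{"jaw":0,"delta_pos":[0.02,0.006,0],"turn":0},{"jaw":0,"delta_pos":[0.035,0.006,0],"turn":0},{"jaw":0,"delta_pos":[0.046,0.006,0],"turn":0},{"jaw":0,"delta_pos":[0.053,0.006,0],"turn":0},{"jaw":0,"delta_pos":[0.059,0.006,0],"turn":0},{"jaw":0,"delta_pos":[0.064,0.006,0],"turn":0},{"jaw":0,"delta_pos":[0.067,0.006,0],"turn":0},{"jaw":0,"delta_pos":[0.067,0.006,0],"turn":0}]'; python3 - <<'E'
from h import *
st(); snap("wrist","pics/w4.png")
E
```

```text
(8, 63) [0.6695 0.1672 0.03  ]
(402, 77) [ 0.6393 -0.0291  0.03  ]
(482, 73) [ 0.6339 -0.0413  0.085 ]
(460, 112) [ 0.622 -0.034  0.085]
(457, 139) [ 0.6127 -0.033   0.085 ]
(0, 106) [0.643  0.1243 0.085 ]
(0, 80) [0.6511 0.1209 0.085 ]
clock: 5.02
position: [0.623, 0.0069, 0.05]
ee_rot: [0.998, -0.06, -0.004, 0.001]
ft_force: [-13.3, -0.9, 3.3]
grip_width: -0.002
t 5.02 pos [0.623  0.0069 0.05  ] xax [ 0.993 -0.121 -0.007] zax [-0.007 -0.001 -1.   ] F [-13.3  -0.9   3.3] w -0.2 q7 [ 0.21  0.52 -0.38  1.63  0.22  1.04 -1.93]
```

View pics/w4.png

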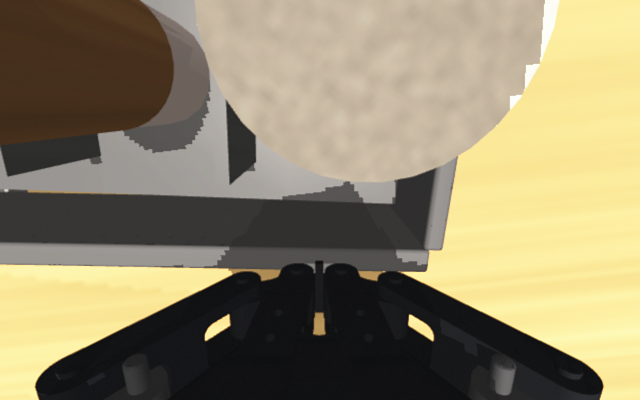

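```bash
python3 - <<'E'
from h import *
W=lambda u,v,z:print((u,v),p2w("wrist",u,v,z).round(4))
W(0,264,.085);W(190,268,.085);W(425,271,.085);W(429,250,.085);W(440,250,.085);W(0,243,.085)
E
python3 -m handwheel '[{"jaw":0,"delta_pos":[-0.02,0,0],"turn":0},{"jaw":0,"delta_pos":[-0.05,0,0],"turn":0},{"jaw":0,"delta_pos":[-0.08,0,0],"turn":0},{"jaw":0,"delta_pos":[-0.08,0,-0.04],"turn":0},{"jaw":0,"delta_pos":[-0.08,0,-0.08],"turn":0},{"jaw":0,"delta_pos":[-0.08,0,-0.12],"turn":0},{"jaw":0,"delta_pos":[-0.08,0,-0.12],"turn":0}]'; python3 - <<'E'
from h import *
st(); print(snap("wrist","pics/w5.png")); snap("side","pics/s5.png");crop("pics/s5.png","pics/s5c.png",200,140,360,260,5)
E
```

```text
(0, 264) [0.6488 0.1312 0.085 ]
(190, 268) [0.638  0.0575 0.085 ]
(425, 271) [ 0.6255 -0.0345  0.085 ]
(429, 250) [ 0.6345 -0.0363  0.085 ]
(440, 250) [ 0.634  -0.0405  0.085 ]
(0, 243) [0.6574 0.1275 0.085 ]
clock: 5.65
position: [0.55, 0.0177, 0.1796]
ee_rot: [0.998, -0.06, 0.006, -0.0]
ft_force: [2.0, -0.4, 0.4]
grip_width: 0.004
t 5.65 pos [0.55   0.0177 0.1796] xax [ 0.993 -0.12   0.011] zax [ 0.012 -0.    -1.   ] F [ 2.  -0.4  0.4] w 0.3 q7 [ 0.27  0.23 -0.44  1.72  0.11  1.2  -1.89]
{'mtx': array([[302.92180401,   0.        , 318.79659764],
       [  0.        , 302.92180401, 193.73400058],
       [  0.        ,   0.        ,   1.        ]]), 'rvec': array([-1.96091322,  2.21084079,  0.29292503]), 'tvec': array([0.08483633, 0.50733663, 0.46987853])}
```

View pics/w5.png

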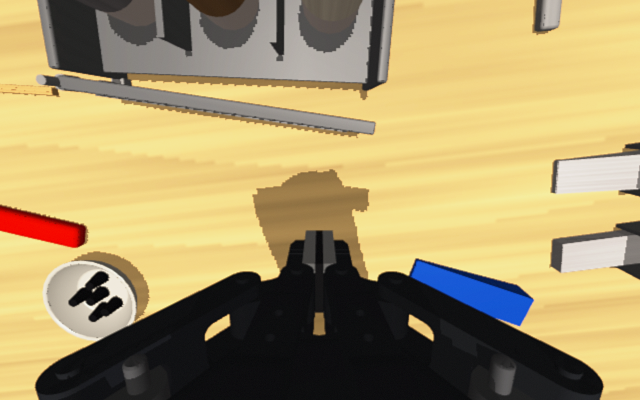

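View pics/s5c.png

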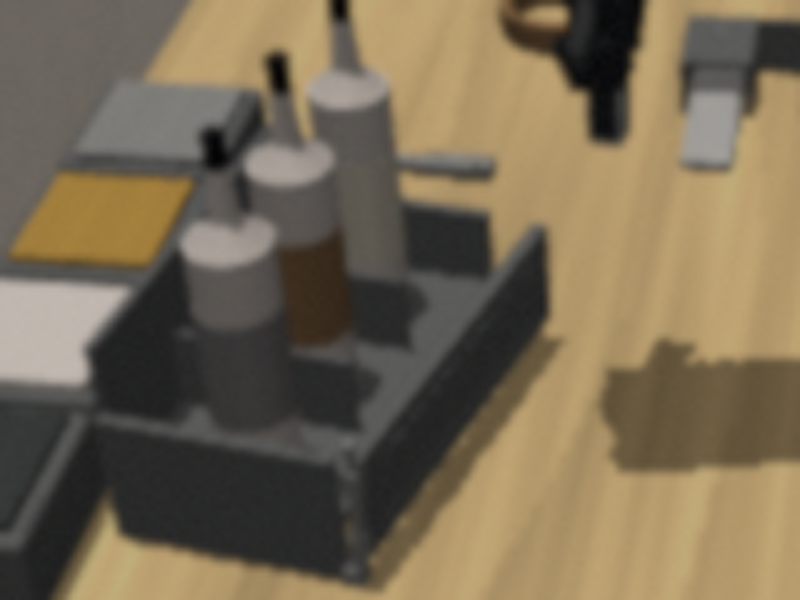

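The gate sprang back to about 10° open after the quick retreat: its free end is at (374,130) in the wrist view. I'll push it again gently and withdraw slowly.

```bash
python3 -m handwheel '[{"jaw":0,"delta_pos":[0,0,0.04],"turn":0},{"jaw":0,"delta_pos":[0,0,0.08],"turn":0},{"jaw":0,"delta_pos":[0,0,0.12],"turn":0},{"jaw":0,"delta_pos":[0,0,0.13],"turn":0},{"jaw":0,"delta_pos":[0,0,0.13],"turn":0},{"jaw":0,"delta_pos":[0.01,0,0.13],"turn":0},{"jaw":0,"delta_pos":[0.02,0,0.13],"turn":0},{"jaw":0,"delta_pos":[0.03,0,0.13],"turn":0},{"jaw":0,"delta_pos":[0.04,0,0.13],"turn":0},{"jaw":0,"delta_pos":[0.05,0,0.13],"turn":0}]'; python3 - <<'E'
from h import *
st();p=get_obs()["position"]
print(d2t(np.array([.621,.007,.05])-p).round(4))
E
```

```text
clock: 6.58
position: [0.5981, 0.0108, 0.044]
ee_rot: [0.998, -0.061, 0.001, -0.0]
ft_force: [0.1, 0.2, 0.6]
grip_width: -0.001
t 6.58 pos [0.5981 0.0108 0.044 ] xax [ 0.993 -0.122  0.003] zax [ 0.003  0.    -1.   ] F [0.1 0.2 0.6] w -0.1 q7 [ 0.23  0.47 -0.4   1.71  0.21  0.99 -1.94]
[ 0.0232  0.0009 -0.0059]
```

```bash
python3 -m handwheel '[{"jaw":0,"delta_pos":[0.005,0,-0.004],"turn":0},{"jaw":0,"delta_pos":[0.009,0,-0.004],"turn":0},{"jaw":0,"delta_pos":[0.012,0,-0.004],"turn":0},{"jaw":0,"delta_pos":[0.015,0,-0.004],"turn":0},{"jaw":0,"delta_pos":[0.017,0,-0.004],"turn":0},{"jaw":0,"delta_pos":[0.018,0,-0.004],"turn":0},{"jaw":0,"delta_pos":[0.019,0,-0.004],"turn":0},{"jaw":0,"delta_pos":[0.02,0,-0.004],"turn":0},{"jaw":0,"delta_pos":[0.021,0,-0.004],"turn":0},{"jaw":0,"delta_pos":[0.021,0,-0.004],"turn":0}]'; python3 - <<'E'
from h import *
st()
E
```

```text
clock: 7.42
position: [0.6166, 0.008, 0.045]
ee_rot: [0.998, -0.061, -0.001, 0.0]
ft_force: [-3.9, -0.1, 0.5]
grip_width: -0.002
t 7.42 pos [0.6166 0.008  0.045 ] xax [ 0.993 -0.122 -0.001] zax [-0.001 -0.    -1.   ] F [-3.9 -0.1  0.5] w -0.2 q7 [ 0.22  0.51 -0.39  1.66  0.22  1.02 -1.94]
```

```bash
python3 -m handwheel '[{"jaw":0,"delta_pos":[0.001,0,0],"turn":0},{"jaw":0,"delta_pos":[0.002,0,0],"turn":0},{"jaw":0,"delta_pos":[0.003,0,0],"turn":0},{"jaw":0,"delta_pos":[0.003,0,0],"turn":0}]'; python3 - <<'E'
from h import *
st();c=snap("wrist","pics/w6.png")
E
```

```text
clock: 7.75
position: [0.6192, 0.0076, 0.0448]
ee_rot: [0.998, -0.061, -0.001, 0.0]
ft_force: [-7.0, -0.1, 1.8]
grip_width: -0.0
t 7.75 pos [0.6192 0.0076 0.0448] xax [ 0.993 -0.122 -0.002] zax [-0.003 -0.    -1.   ] F [-7.  -0.1  1.8] w -0.0 q7 [ 0.22  0.52 -0.39  1.65  0.22  1.02 -1.93]
```

View pics/w6.png

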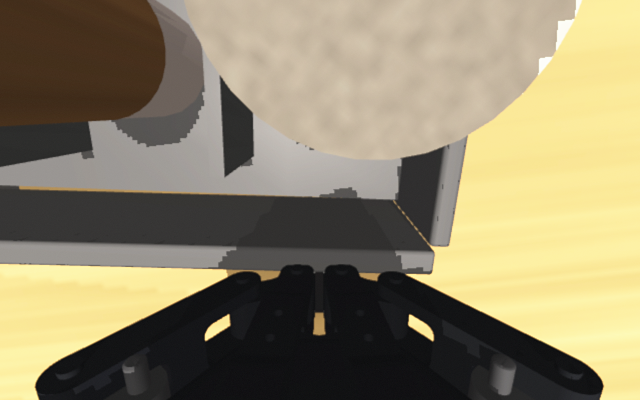

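```bash
python3 -m handwheel '[{"jaw":0,"delta_pos":[0.001,0,0],"turn":0},{"jaw":0,"delta_pos":[0.002,0,0],"turn":0},{"jaw":0,"delta_pos":[0.003,0,0],"turn":0},{"jaw":0,"delta_pos":[0.004,0,0],"turn":0},{"jaw":0,"delta_pos":[0.005,0,0],"turn":0},{"jaw":0,"delta_pos":[0.005,0,0],"turn":0}]'; python3 - <<'E'
from h import *
st();c=snap("wrist","pics/w7.png"); crop("pics/w7.png","pics/w7c.png",330,170,490,290,5)
E
```

```text
clock: 8.3
position: [0.6226, 0.0069, 0.0442]
ee_rot: [0.998, -0.061, -0.003, 0.001]
ft_force: [-12.2, -1.1, 2.8]
grip_width: -0.001
t 8.3 pos [0.6226 0.0069 0.0442] xax [ 0.993 -0.122 -0.006] zax [-0.006 -0.001 -1.   ] F [-12.2  -1.1   2.8] w -0.1 q7 [ 0.22  0.53 -0.39  1.64  0.22  1.03 -1.93]
```

View pics/w7c.png

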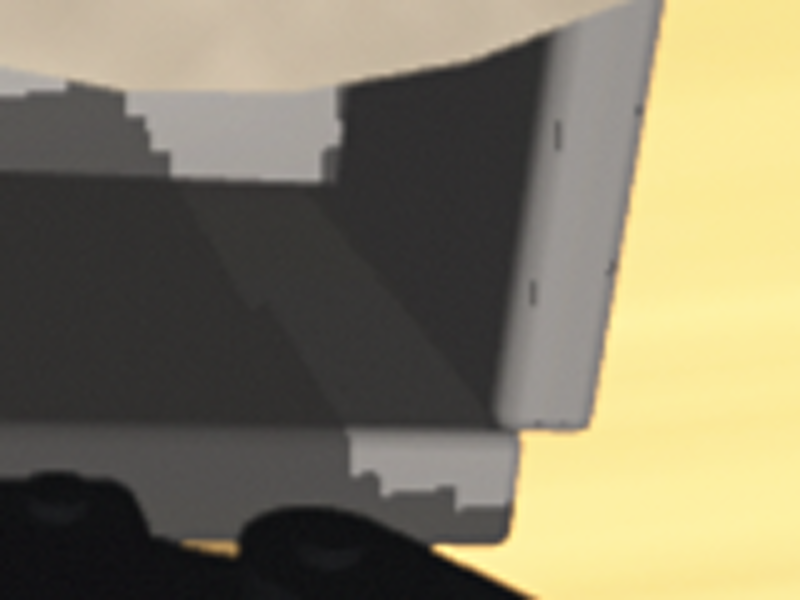

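The gate is flush with the side wall in this view. I'll withdraw slowly.

```bash
python3 -m handwheel '[{"jaw":0,"delta_pos":[-0.001,0,0],"turn":0},{"jaw":0,"delta_pos":[-0.002,0,0],"turn":0},{"jaw":0,"delta_pos":[-0.003,0,0],"turn":0},{"jaw":0,"delta_pos":[-0.004,0,0],"turn":0},{"jaw":0,"delta_pos":[-0.005,0,0],"turn":0},{"jaw":0,"delta_pos":[-0.006,0,0],"turn":0},{"jaw":0,"delta_pos":[-0.007,0,0],"turn":0},{"jaw":0,"delta_pos":[-0.008,0,0],"turn":0},{"jaw":0,"delta_pos":[-0.009,0,0],"turn":0},{"jaw":0,"delta_pos":[-0.01,0,0],"turn":0}]'; python3 - <<'E'
from h import *
st();c=snap("wrist","pics/w8.png"); crop("pics/w8.png","pics/w8c.png",330,170,490,290,5)
E
```

```text
clock: 9.18
position: [0.6154, 0.0084, 0.0454]
ee_rot: [0.998, -0.061, 0.0, -0.0]
ft_force: [-2.0, -0.1, -0.9]
grip_width: -0.001
t 9.18 pos [0.6154 0.0084 0.0454] xax [ 0.993 -0.122  0.001] zax [ 0.001  0.    -1.   ] F [-2.  -0.1 -0.9] w -0.1 q7 [ 0.22  0.51 -0.39  1.66  0.22  1.02 -1.94]
```

View pics/w8c.png

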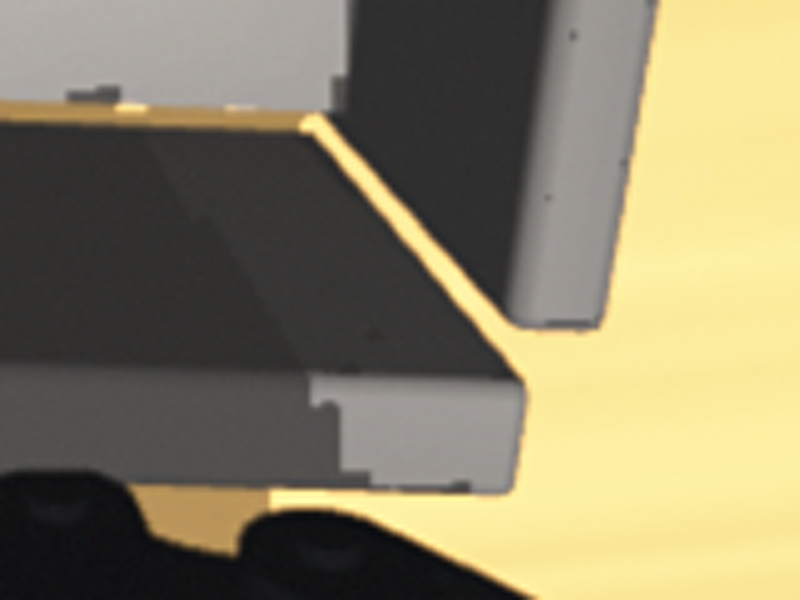

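```bash
python3 -m handwheel '[{"jaw":0,"delta_pos":[-0.0005,0,0],"turn":0},{"jaw":0,"delta_pos":[-0.001,0,0],"turn":0},{"jaw":0,"delta_pos":[-0.0015,0,0],"turn":0},{"jaw":0,"delta_pos":[-0.002,0,0],"turn":0},{"jaw":0,"delta_pos":[-0.0025,0,0],"turn":0},{"jaw":0,"delta_pos":[-0.003,0,0],"turn":0},{"jaw":0,"delta_pos":[-0.003,0,0],"turn":0}]'; python3 - <<'E'
from h import *
st();c=snap("wrist","pics/w9.png")
W=lambda u,v,z:print((u,v),p2w("wrist",u,v,z).round(4))
E
python3 -m handwheel '[{"jaw":0,"delta_pos":[-0.001,0,0],"turn":0},{"jaw":0,"delta_pos":[-0.003,0,0],"turn":0},{"jaw":0,"delta_pos":[-0.006,0,0],"turn":0},{"jaw":0,"delta_pos":[-0.01,0,0],"turn":0},{"jaw":0,"delta_pos":[-0.02,0,0],"turn":0},{"jaw":0,"delta_pos":[-0.03,0,0],"turn":0},{"jaw":0,"delta_pos":[-0.03,0,0],"turn":0}]'; python3 - <<'E'
from h import *
st();c=snap("wrist","pics/w10.png");a=cv2.imread("pics/w9.png");b=cv2.imread("pics/w10.png")
cv2.imwrite("pics/w910.png",cv2.resize(np.vstack([a[:300],b[:300]]),None,fx=1,fy=1))
E
```

```text
clock: 9.82
position: [0.6122, 0.0087, 0.0453]
ee_rot: [0.998, -0.061, 0.0, 0.0]
ft_force: [0.4, -0.3, -0.0]
grip_width: 0.004
t 9.82 pos [0.6122 0.0087 0.0453] xax [ 0.993 -0.122  0.   ] zax [ 0. -0. -1.] F [ 0.4 -0.3 -0. ] w 0.3 q7 [ 0.22  0.5  -0.39  1.67  0.22  1.01 -1.94]
clock: 10.45
position: [0.5807, 0.0127, 0.0452]
ee_rot: [0.998, -0.061, -0.001, 0.0]
ft_force: [0.3, 0.6, -0.1]
grip_width: -0.001
t 10.45 pos [0.5807 0.0127 0.0452] xax [ 0.993 -0.121 -0.001] zax [-0.001 -0.    -1.   ] F [ 0.3  0.6 -0.1] w -0.1 q7 [ 0.23  0.44 -0.4   1.75  0.2   0.99 -1.94]
```

View pics/w910.png

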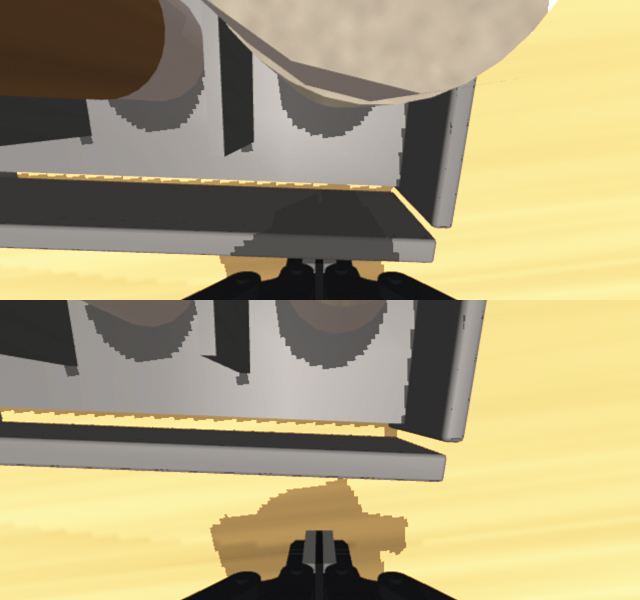

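```bash
python3 - <<'E'
from h import *
crop("pics/w10.png","pics/w10c.png",340,90,500,200,5)
def L(a,b,z1):
    p,q=p2w("wrist",*a,z1),p2w("wrist",*b,z1); d=p-q; print(p.round(4),q.round(4),"yawdeg from y:",np.degrees(np.arctan2(d[0],d[1])).round(2),np.linalg.norm(d).round(4))
L((0,165),(440,181),.085);L((0,138),(445,156),.085);L((5,110),(400,124),.03);L((5,110),(400,124),.026)
E
```

```text
[0.6456 0.1161 0.085 ] [ 0.6217 -0.0338  0.085 ] yawdeg from y: 9.07 0.1517
[0.6544 0.1124 0.085 ] [ 0.6303 -0.0356  0.085 ] yawdeg from y: 9.26 0.1499
[0.6693 0.1617 0.03  ] [ 0.6384 -0.0348  0.03  ] yawdeg from y: 8.92 0.1989
[0.6698 0.1656 0.026 ] [ 0.6381 -0.0359  0.026 ] yawdeg from y: 8.92 0.204
```

View pics/w10c.png

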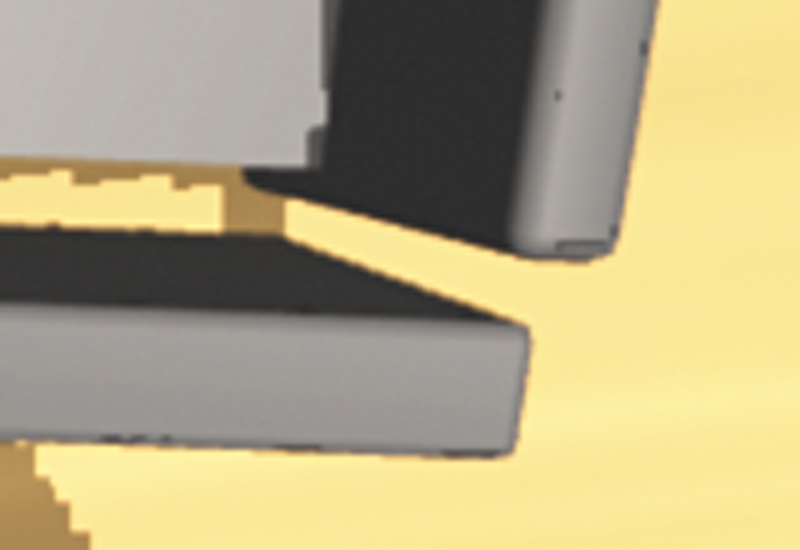

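The gate's top edge now reads 9.1–9.3° against 8.9° for the organizer's floor edge, so it is shut. The earlier "flush" view was the stop being over-pressed. Next is the wedge.

```bash
python3 -m handwheel '[{"jaw":0,"delta_pos":[-0.02,0,-0.035],"turn":0},{"jaw":0,"delta_pos":[-0.025,0.01,-0.075],"turn":-0.03},{"jaw":60,"delta_pos":[-0.025,0.29,-0.14],"turn":-0.55},{"jaw":60,"delta_pos":[-0.025,0.29,-0.14],"turn":-0.55},{"jaw":60,"delta_pos":[-0.025,0.29,-0.14],"turn":-0.55},{"jaw":60,"delta_pos":[-0.025,0.29,-0.14],"turn":-0.55},{"jaw":60,"delta_pos":[-0.025,0.29,-0.14],"turn":-0.55},{"jaw":60,"delta_pos":[-0.025,0.29,-0.14],"turn":-0.55},{"jaw":60,"delta_pos":[-0.025,0.29,-0.14],"turn":-0.55},{"jaw":60,"delta_pos":[-0.025,0.29,-0.14],"turn":-0.55}]';python3 -m handwheel '[{"jaw":60,"delta_pos":[0,0,0],"turn":-0.24},{"jaw":60,"delta_pos":[0,0,0],"turn":-0.24},{"jaw":60,"delta_pos":[0,0,0],"turn":-0.24},{"jaw":60,"delta_pos":[0,0,0],"turn":-0.24},{"jaw":60,"delta_pos":[0,0,0],"turn":-0.24},{"jaw":60,"delta_pos":[0,0,0],"turn":-0.24},{"jaw":60,"delta_pos":[0,0,0],"turn":-0.24}]'; python3 - <<'E'
from h import *
st();c=snap("wrist","pics/w11.png"); crop("pics/w11.png","pics/w11c.png",200,80,400,240,4)
snap("side","pics/s11.png");crop("pics/s11.png","pics/s11c.png",200,140,360,260,5)
E
```

```text
clock: 11.33
position: [0.5212, -0.2785, 0.1866]
ee_rot: [0.901, 0.434, -0.0, 0.001]
ft_force: [-0.0, -0.6, -0.5]
grip_width: 0.703
clock: 11.92
position: [0.5226, -0.2728, 0.1854]
ee_rot: [0.676, 0.737, 0.0, 0.0]
ft_force: [-0.5, -0.2, -0.4]
grip_width: 0.706
t 11.92 pos [ 0.5226 -0.2728  0.1854] xax [-0.087  0.996 -0.   ] zax [ 0. -0. -1.] F [-0.5 -0.2 -0.4] w 60.3 q7 [ 0.82  0.33 -0.51  1.6   0.17  1.26  0.37]
```

View pics/w11.png

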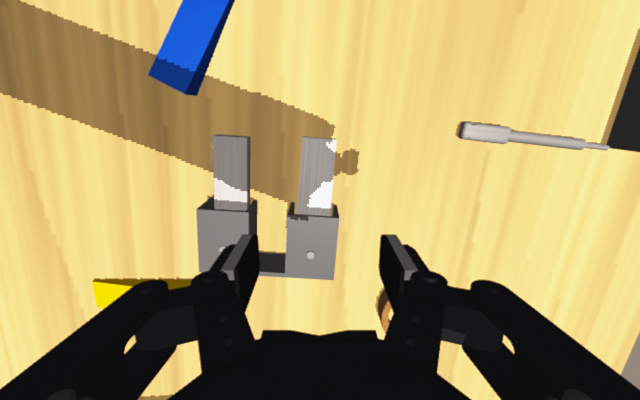

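View pics/s11c.png

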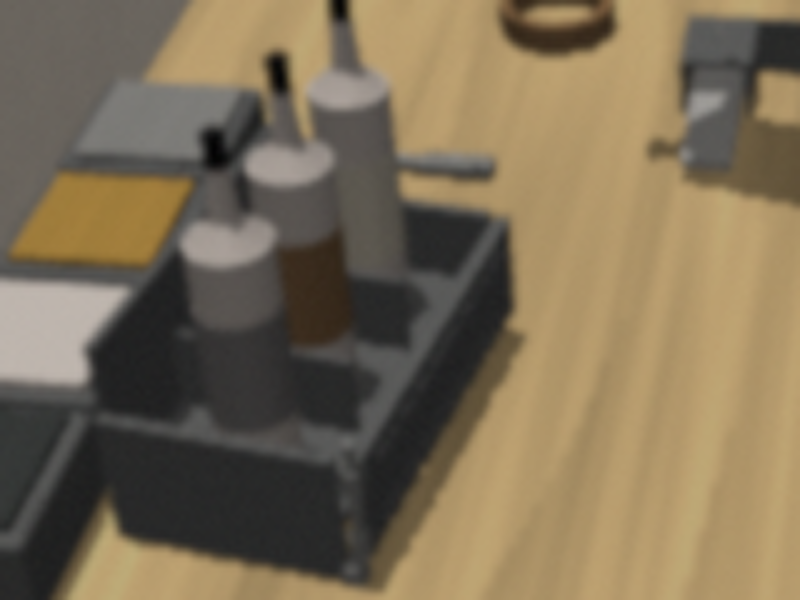

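The gate stays shut (free end at about (301,185) in the side view). The wedge tip is at about (302,137)–(335,137) in the wrist view.

View pics/w11c.png

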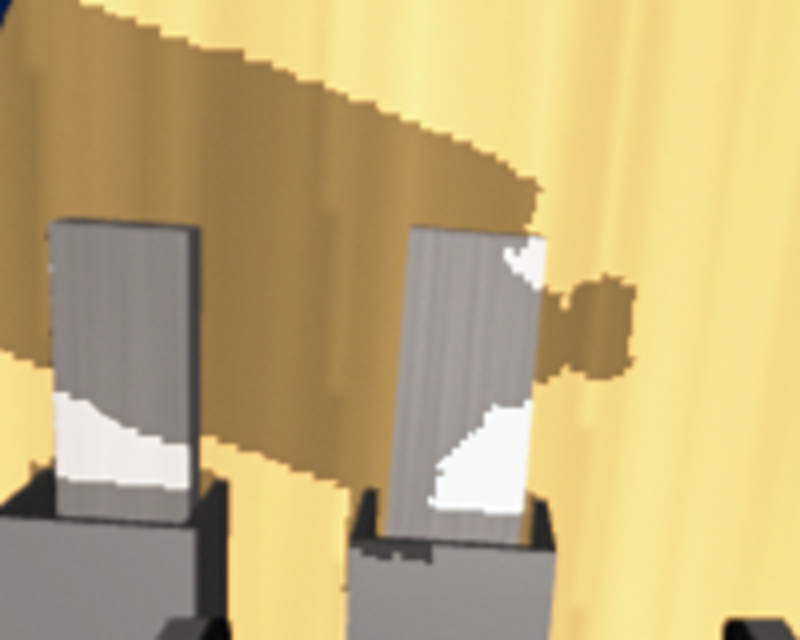

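```bash
python3 - <<'E'
from h import *
W=lambda u,v,z:p2w("wrist",200+u/4,80+v/4,z)
a,b=W(409,228,.006),W(542,228,.006)
c,d=W(392,505,.0185),W(524,530,.0185)
print(a,b,c,d,np.linalg.norm(a-b))
for p,q in((a,c),(b,d)):
  e=p-q;print(np.degrees(np.arctan2(e[1],e[0])))
# rack mouth edge
m,n=W(350,540,.044),W(555,548,.044);print(m,n)
E
```

```text
[ 0.5033066  -0.23301566  0.006     ] [ 0.53804226 -0.23030956  0.006     ] [ 0.50396804 -0.30534526  0.0185    ] [ 0.53986744 -0.30964937  0.0185    ] 0.03484091230944967
90.52394593451476
91.31783147776164
[ 0.49531625 -0.30687279  0.044     ] [ 0.54619269 -0.30502065  0.044     ]
```

```bash
python3 -m handwheel '[{"jaw":60,"delta_pos":[-0.007,-0.001,0.04],"turn":0.022},{"jaw":60,"delta_pos":[-0.007,-0.001,0.08],"turn":0.022},{"jaw":60,"delta_pos":[-0.007,-0.001,0.12],"turn":0.022},{"jaw":60,"delta_pos":[-0.007,-0.001,0.145],"turn":0.022},{"jaw":60,"delta_pos":[-0.007,-0.001,0.155],"turn":0.022},{"jaw":60,"delta_pos":[-0.007,-0.001,0.155],"turn":0.022}]';python3 - <<'E'
from h import *
st();c=snap("wrist","pics/w12.png")
E
```

```text
clock: 12.52
position: [0.5206, -0.2789, 0.0282]
ee_rot: [0.704, 0.711, -0.001, -0.002]
ft_force: [0.3, 0.5, 1.1]
grip_width: 0.702
t 12.52 pos [ 0.5206 -0.2789  0.0282] xax [-0.01   1.     0.002] zax [-0.003  0.002 -1.   ] F [0.3 0.5 1.1] w 60.0 q7 [ 0.79  0.5  -0.46  1.73  0.26  0.98  0.24]
```

View pics/w12.png

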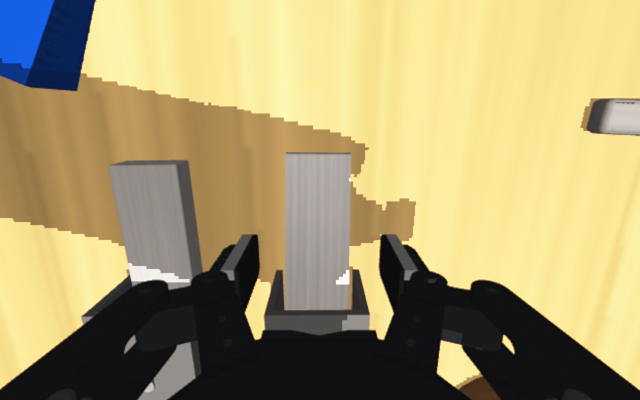

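The wedge is centred between the pads. I'll go down and grip.

```bash
python3 -m handwheel '[{"jaw":60,"delta_pos":[0,0,0.015],"turn":0},{"jaw":60,"delta_pos":[0,0,0.023],"turn":0},{"jaw":60,"delta_pos":[0,0,0.028],"turn":0},{"jaw":60,"delta_pos":[0,0,0.028],"turn":0},{"jaw":30,"delta_pos":[0,0,0.028],"turn":0},{"jaw":30,"delta_pos":[0,0,0.028],"turn":0},{"jaw":30,"delta_pos":[0,0,0.028],"turn":0},{"jaw":30,"delta_pos":[0,0,0.028],"turn":0},{"jaw":30,"delta_pos":[0,0,0.028],"turn":0}]' 60;python3 - <<'E'
from h import *
st()
E
```

```text
clock: 13.32
position: [0.5226, -0.2798, 0.0037]
ee_rot: [0.703, 0.711, 0.0, 0.001]
ft_force: [-0.9, 0.9, 6.9]
grip_width: 0.399
t 13.32 pos [ 0.5226 -0.2798  0.0037] xax [-0.012  1.    -0.001] zax [ 0.001 -0.001 -1.   ] F [-0.9  0.9  6.9] w 34.1 q7 [ 0.78  0.53 -0.45  1.74  0.28  0.93  0.22]
```

```bash
python3 -m handwheel '[{"jaw":30,"delta_pos":[0,0,-0.005],"turn":0},{"jaw":30,"delta_pos":[0.015,0,-0.005],"turn":0},{"jaw":30,"delta_pos":[0.035,0,-0.005],"turn":0},{"jaw":30,"delta_pos":[0.055,0,-0.005],"turn":0},{"jaw":30,"delta_pos":[0.075,0,-0.005],"turn":0},{"jaw":30,"delta_pos":[0.09,0,-0.005],"turn":0},{"jaw":30,"delta_pos":[0.09,0,-0.005],"turn":0}]';python3 - <<'E'
from h import *
st();c=snap("wrist","pics/w13.png");c=snap("side","pics/s13.png");crop("pics/s13.png","pics/s13c.png",300,110,440,215,5)
E
```

```text
clock: 13.9
position: [0.521, -0.1845, 0.0076]
ee_rot: [0.701, 0.713, 0.001, -0.001]
ft_force: [0.1, 0.9, -1.8]
grip_width: 0.401
t 13.9 pos [ 0.521  -0.1845  0.0076] xax [-0.017  1.     0.002] zax [ 0.     0.002 -1.   ] F [ 0.1  0.9 -1.8] w 34.2 q7 [ 0.67  0.46 -0.49  1.85  0.27  0.9   0.07]
```

View pics/w13.png

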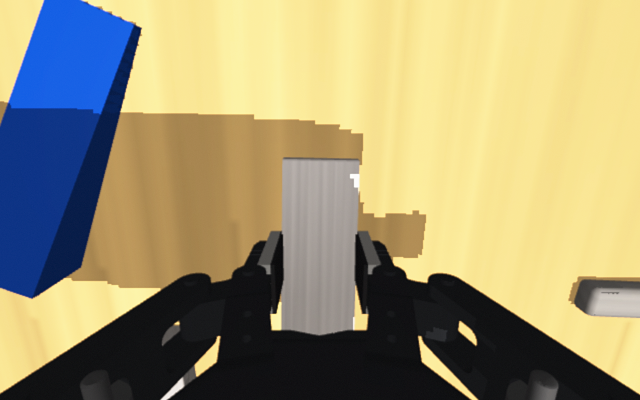

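View pics/s13c.png

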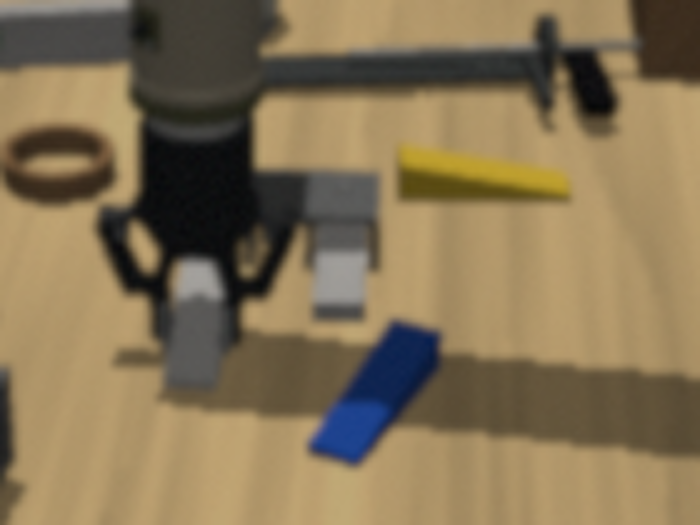

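```bash
python3 -m handwheel '[{"jaw":30,"delta_pos":[0,0,-0.03],"turn":0},{"jaw":30,"delta_pos":[0.02,0.003,-0.06],"turn":0.555},{"jaw":30,"delta_pos":[0.04,0.003,-0.06],"turn":0.555},{"jaw":30,"delta_pos":[0.06,0.003,-0.06],"turn":0.555},{"jaw":30,"delta_pos":[0.08,0.003,-0.06],"turn":0.555},{"jaw":30,"delta_pos":[0.1,0.003,-0.06],"turn":0.555},{"jaw":30,"delta_pos":[0.12,0.003,-0.06],"turn":0.555},{"jaw":30,"delta_pos":[0.14,0.003,-0.06],"turn":0.555},{"jaw":30,"delta_pos":[0.16,0.003,-0.06],"turn":0.555},{"jaw":30,"delta_pos":[0.18,0.003,-0.06],"turn":0.555}]';python3 - <<'E'
from h import *
st(); o=get_obs();r=R.from_quat(o["ee_rot"]).as_matrix()
print("heading",np.degrees(np.arctan2(r[1,0],r[0,0]))); print(d2t(np.array([.52,.058,.06])-o["position"]).round(4))
E
```

```text
clock: 14.83
position: [0.5216, -0.0095, 0.0675]
ee_rot: [0.975, 0.223, 0.0, 0.0]
ft_force: [-0.1, 0.2, -2.4]
grip_width: 0.403
t 14.83 pos [ 0.5216 -0.0095  0.0675] xax [0.9   0.436 0.   ] zax [ 0. -0. -1.] F [-0.1  0.2 -2.4] w 34.4 q7 [ 0.31  0.3  -0.44  1.89  0.15  0.98 -1.31]
heading 25.822681857137223
[ 0.028  -0.0614  0.0074]
```

```bash
python3 -m handwheel '[{"jaw":30,"delta_pos":[0.01,-0.02,0],"turn":0.193},{"jaw":30,"delta_pos":[0.02,-0.04,0],"turn":0.193},{"jaw":30,"delta_pos":[0.028,-0.061,0],"turn":0.193},{"jaw":30,"delta_pos":[0.028,-0.061,0],"turn":0.193},{"jaw":30,"delta_pos":[0.028,-0.061,0],"turn":0.193},{"jaw":30,"delta_pos":[0.028,-0.061,0],"turn":0.193},{"jaw":30,"delta_pos":[0.028,-0.061,0],"turn":0.193}]';python3 - <<'E'
from h import *
st(); o=get_obs();r=R.from_quat(o["ee_rot"]).as_matrix()
print("heading",np.degrees(np.arctan2(r[1,0],r[0,0]))); c=snap("wrist","pics/w14.png"); crop("pics/w14.png","pics/w14c.png",120,10,440,250,2.5);snap("side","pics/s14.png")
E
```

```text
clock: 15.42
position: [0.5198, 0.0569, 0.0674]
ee_rot: [0.997, -0.073, 0.0, 0.0]
ft_force: [0.3, -0.3, -0.8]
grip_width: 0.404
t 15.42 pos [0.5198 0.0569 0.0674] xax [ 0.989 -0.145  0.   ] zax [ 0. -0. -1.] F [ 0.3 -0.3 -0.8] w 34.5 q7 [ 0.14  0.3  -0.38  1.89  0.13  0.98 -2.02]
heading -8.337817495595552
```

View pics/w14.png

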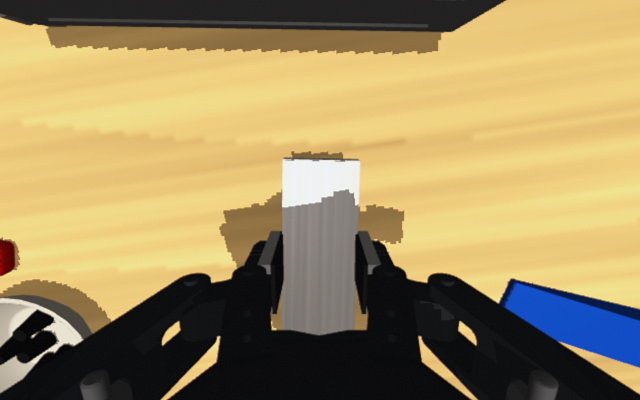

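View pics/w14c.png

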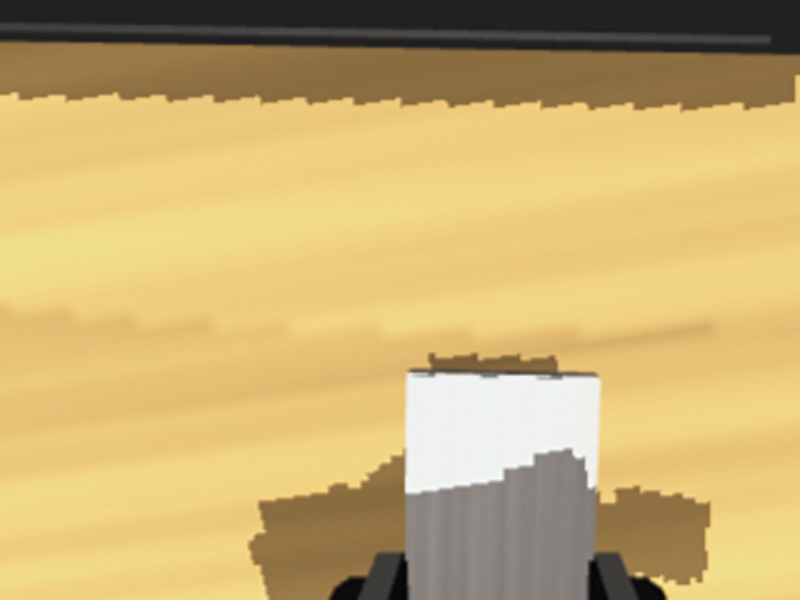

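The gate's lower front edge runs from about (30,24) to its free-end corner at (448,31). The wedge tip is at (283,159)–(359,160).

```bash
python3 - <<'E'
from h import *
crop("pics/w14.png","pics/wa.png",0,0,160,60,5);crop("pics/w14.png","pics/wb.png",380,0,540,60,5)
a,b=cv2.imread("pics/wa.png"),cv2.imread("pics/wb.png");cv2.imwrite("pics/wab.png",np.vstack([a,b]))
p,q=p2w("wrist",30,24,.015),p2w("wrist",448,31,.015);d=p-q
print(p,q,np.degrees(np.arctan2(d[0],d[1])),np.linalg.norm(d))
t=np.array(w2p("wrist",[[.5216,0,0]]));
E
```

```text
[0.65931532 0.20619316 0.015     ] [ 0.62072914 -0.03233986  0.015     ] 9.18882523904658 0.24163380426551187
```

View pics/wab.png

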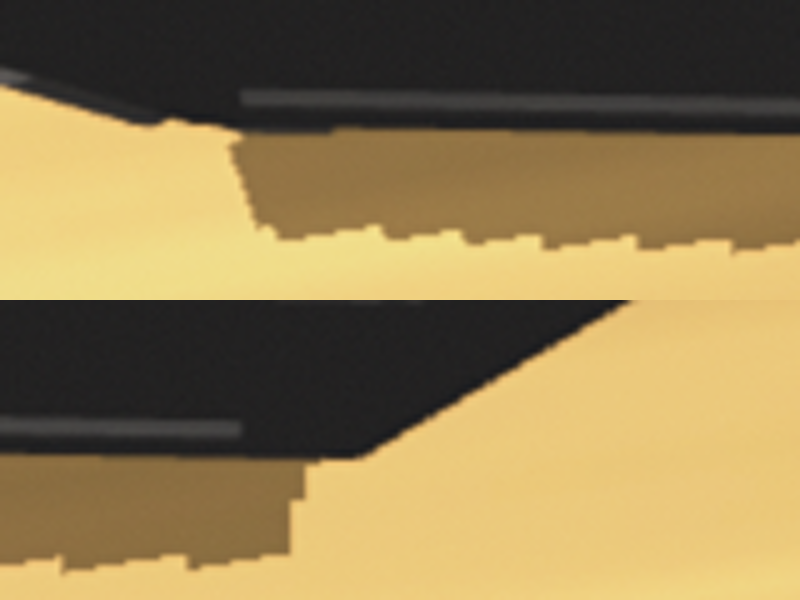

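```bash
python3 -m handwheel '[{"jaw":30,"delta_pos":[0,-0.0015,0.03],"turn":0.004},{"jaw":30,"delta_pos":[0,-0.0015,0.05],"turn":0.004},{"jaw":30,"delta_pos":[0,-0.0015,0.058],"turn":0.004},{"jaw":30,"delta_pos":[0,-0.0015,0.061],"turn":0.004},{"jaw":30,"delta_pos":[0,-0.0015,0.063],"turn":0.004},{"jaw":30,"delta_pos":[0,-0.0015,0.063],"turn":0.004}]';python3 - <<'E'
from h import *
st()
E
```

```text
clock: 16.02
position: [0.5204, 0.0591, 0.0049]
ee_rot: [0.997, -0.08, 0.0, -0.0]
ft_force: [0.2, 0.8, -2.7]
grip_width: 0.401
t 16.02 pos [0.5204 0.0591 0.0049] xax [ 0.987 -0.16   0.001] zax [ 0.001  0.    -1.   ] F [ 0.2  0.8 -2.7] w 34.3 q7 [ 0.12  0.39 -0.37  1.93  0.18  0.85 -2.07]
```

```bash
python3 -m handwheel '[{"jaw":30,"delta_pos":[0,0,0.001],"turn":0},{"jaw":30,"delta_pos":[0,0,0.002],"turn":0},{"jaw":30,"delta_pos":[0,0,0.002],"turn":0},{"jaw":60,"delta_pos":[0,0,0.002],"turn":0},{"jaw":60,"delta_pos":[0,0,0.001],"turn":0},{"jaw":60,"delta_pos":[0,0,0],"turn":0},{"jaw":60,"delta_pos":[0,0,-0.03],"turn":0},{"jaw":60,"delta_pos":[0,0,-0.07],"turn":0},{"jaw":60,"delta_pos":[0,0,-0.1],"turn":0},{"jaw":60,"delta_pos":[-0.085,0,-0.1],"turn":0}]';python3 -m handwheel '[{"jaw":60,"delta_pos":[-0.05,0,0],"turn":0},{"jaw":60,"delta_pos":[-0.05,0,0],"turn":0}]';python3 - <<'E'
from h import *
st(); c=snap("wrist","pics/w15.png");snap("side","pics/s15.png");crop("pics/s15.png","pics/s15c.png",220,150,420,280,4)
E
```

```text
clock: 16.85
position: [0.4875, 0.0658, 0.1117]
ee_rot: [0.997, -0.082, 0.007, -0.002]
ft_force: [0.4, 1.0, 2.1]
grip_width: 0.706
clock: 17.02
position: [0.4242, 0.0744, 0.1038]
ee_rot: [0.997, -0.079, -0.001, 0.001]
ft_force: [0.5, 0.7, -0.8]
grip_width: 0.702
t 17.02 pos [0.4242 0.0744 0.1038] xax [ 0.987 -0.158 -0.002] zax [-0.003 -0.002 -1.   ] F [ 0.5  0.7 -0.8] w 60.0 q7 [ 0.15  0.05 -0.44  2.08  0.03  1.02 -2.03]
```

View pics/w15.png

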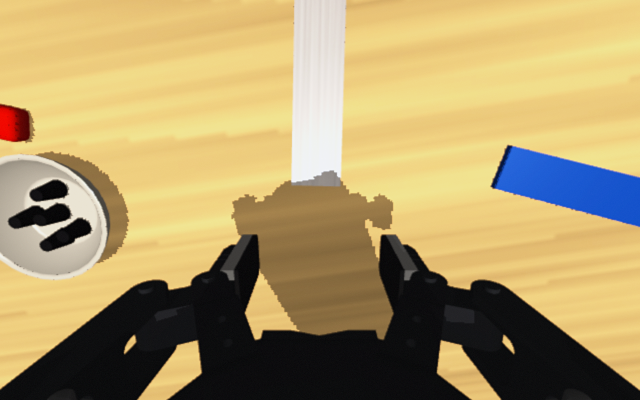

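View pics/s15c.png

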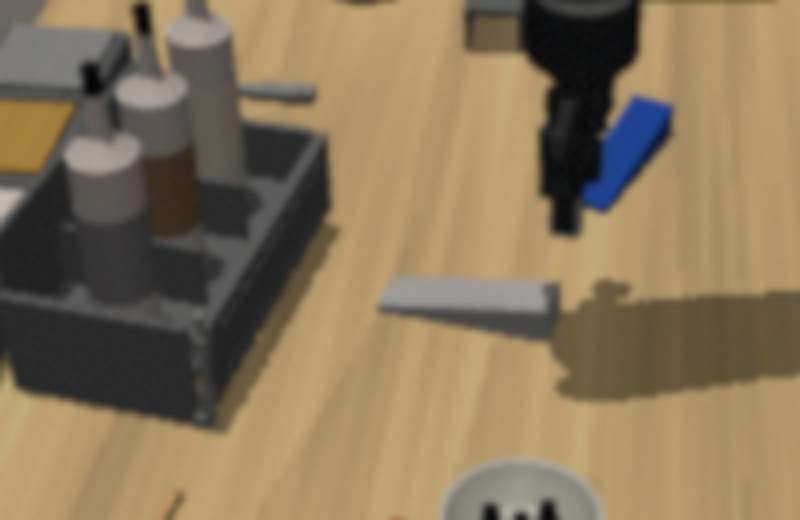

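```bash
python3 - <<'E'
from h import *
o=get_obs();c=calibration("wrist");Rm=cv2.Rodrigues(c["rvec"])[0];C=-Rm.T@c["tvec"]
print("cam in tool",R.from_quat(o["ee_rot"]).inv().apply(C-o["position"]))
a,b=p2w("wrist",291,184,.03),p2w("wrist",341,186,.03);e=(a+b)/2;print("thick end",a,b,e,np.linalg.norm(a-b))
# far centre
z=.012
for _ in range(6):
    f=(p2w("wrist",294.3,10,z)+p2w("wrist",346,10,z))/2; s=np.linalg.norm((f-e)[:2]); z=.03-.024/.13*s
d=f-e;print("far",f,s,"heading",np.degrees(np.arctan2(d[1],d[0])))
# side view check
S=lambda x,y,z:p2w("side",x/4+220,y/4+150,z)
print("tip corners side",S(383,305,.003),S(398,277,.006),"thick",S(558,288,.03))
E
```

```text
cam in tool [ 0.06931995 -0.00111024 -0.1423317 ]
thick end [0.44700247 0.0927245  0.03      ] [0.43966385 0.05653543 0.03      ] [0.44333316 0.07462996 0.03      ] 0.03692565647407487
far [0.56224164 0.05254513 0.00767225] 0.12094199556412097 heading -10.521635324704178
tip corners side [0.56388679 0.06779166 0.003     ] [0.55696351 0.03759848 0.006     ] thick [0.43606319 0.06837483 0.03      ]
```

```bash
python3 -m handwheel '[{"jaw":65,"delta_pos":[0.0335,0,0.03],"turn":0},{"jaw":65,"delta_pos":[0.0335,0,0.06],"turn":0},{"jaw":65,"delta_pos":[0.0335,0,0.085],"turn":0},{"jaw":65,"delta_pos":[0.0335,0,0.094],"turn":0},{"jaw":65,"delta_pos":[0.0335,0,0.094],"turn":0},{"jaw":45,"delta_pos":[0.0335,0,0.094],"turn":0},{"jaw":40,"delta_pos":[0.0335,0,0.094],"turn":0},{"jaw":30,"delta_pos":[0.0335,0,0.094],"turn":0},{"jaw":30,"delta_pos":[0.0335,0,0.094],"turn":0},{"jaw":30,"delta_pos":[0.0335,0,0.094],"turn":0}]' 60;python3 - <<'E'
from h import *
st(); c=snap("wrist","pics/w16.png")
a=cv2.imread("pics/side0.png").astype(int);b=cv2.imread("pics/s15.png").astype(int)
d=abs(a-b).max(2)[150:240,200:285]; print("tube area diff>40:",(d>40).sum())
E
```

```text
clock: 17.95
position: [0.4639, 0.0687, 0.0122]
ee_rot: [0.997, -0.08, 0.002, -0.0]
ft_force: [-1.9, 0.6, 8.1]
grip_width: 0.402
t 17.95 pos [0.4639 0.0687 0.0122] xax [ 0.987 -0.16   0.003] zax [ 0.003  0.    -1.   ] F [-1.9  0.6  8.1] w 34.3 q7 [ 0.13  0.28 -0.41  2.06  0.15  0.82 -2.1 ]
tube area diff>40: 63
```

View pics/w16.png

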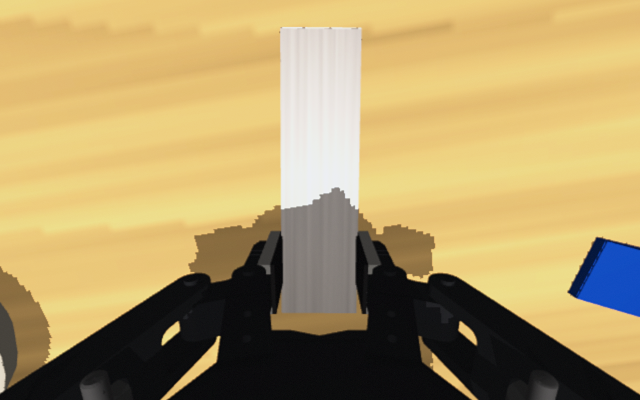

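```bash
python3 - <<'E'
from h import *
o=get_obs()
a,b=p2w("wrist",280.5,27.5,.006),p2w("wrist",361,27.5,.006);t=(a+b)/2;print(a,b,t)
th=(p2w("wrist",284,313,.03)+p2w("wrist",358,313,.03))/2;print("thick",th, np.linalg.norm((t-th)[:2]))
d=t-th;print(np.degrees(np.arctan2(d[1],d[0])))
ax=np.array([np.cos(np.radians(9.05)),-np.sin(np.radians(9.05))]);n=np.array([-ax[1],ax[0]])
e=np.array([.6326,.0406])
for q in(t,th,o["position"]): print("along",(e-q[:2])@ax,"lateral",(q[:2]-e)@n)
E
```

```text
[0.5694079  0.06999119 0.006     ] [0.56372069 0.03484447 0.006     ] [0.5665643  0.05241783 0.006     ]
thick [0.43920167 0.07276298 0.03      ] 0.12897737815379584
-9.075856756149271
along 0.06707255516401554 lateral 0.0012835426701623051
along 0.19604992018413364 lateral 0.0013417482924758142
along 0.17105413542168935 lateral 0.001170299150999528
```

The wedge is on the entry line (lateral 1.3 mm, heading −9.08°) with its tip 67 mm short of the gate plane. I'll slide it in to just before contact.

```bash
python3 -m handwheel '[{"jaw":30,"delta_pos":[0,0,-0.0015],"turn":0},{"jaw":30,"delta_pos":[0.015,0.001,-0.0015],"turn":0},{"jaw":30,"delta_pos":[0.03,0.001,-0.0015],"turn":0},{"jaw":30,"delta_pos":[0.045,0.001,-0.0015],"turn":0},{"jaw":30,"delta_pos":[0.06,0.001,-0.0015],"turn":0},{"jaw":30,"delta_pos":[0.07,0.001,-0.0015],"turn":0},{"jaw":30,"delta_pos":[0.08,0.001,-0.0015],"turn":0},{"jaw":30,"delta_pos":[0.09,0.001,-0.0015],"turn":0},{"jaw":30,"delta_pos":[0.1,0.001,-0.0015],"turn":0},{"jaw":30,"delta_pos":[0.1,0.001,-0.0015],"turn":0}]';python3 - <<'E'
from h import *
st(); c=snap("wrist","pics/w17.png");snap("side","pics/s17.png");crop("pics/s17.png","pics/s17c.png",220,150,380,270,5)
E
```

```text
clock: 18.83
position: [0.5626, 0.0511, 0.0123]
ee_rot: [0.997, -0.081, 0.001, -0.0]
ft_force: [0.0, -0.9, -1.5]
grip_width: 0.403
t 18.83 pos [0.5626 0.0511 0.0123] xax [ 0.987 -0.161  0.001] zax [ 0.002  0.    -1.   ] F [ 0.  -0.9 -1.5] w 34.4 q7 [ 0.13  0.45 -0.36  1.82  0.2   0.9  -2.05]
```

View pics/w17.png

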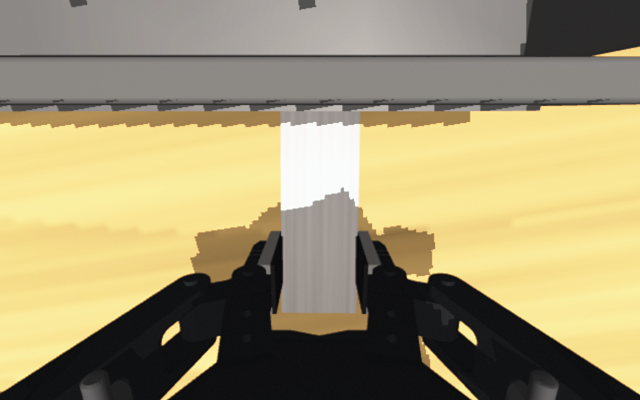

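View pics/s17c.png

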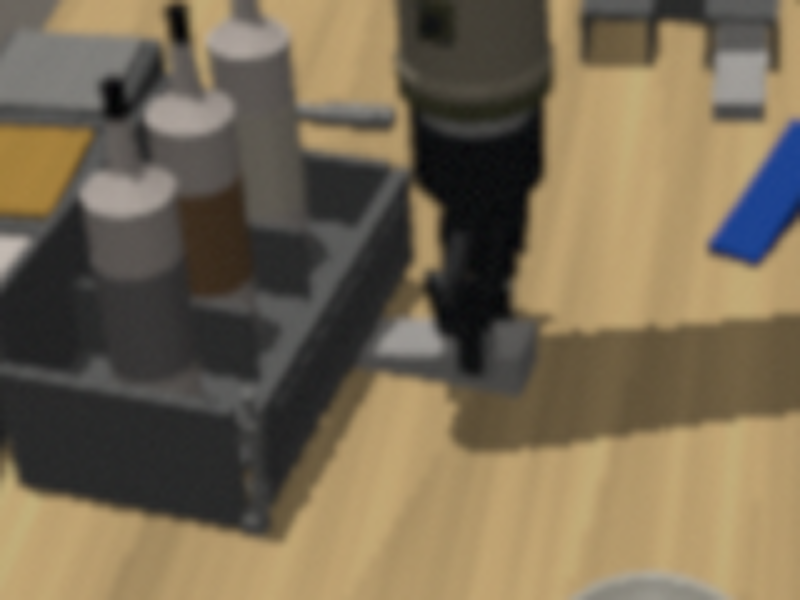

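```bash
python3 -m handwheel '[{"jaw":30,"delta_pos":[0.003,0,0.0007],"turn":0},{"jaw":30,"delta_pos":[0.006,0,0.0007],"turn":0},{"jaw":30,"delta_pos":[0.009,0,0.0007],"turn":0},{"jaw":30,"delta_pos":[0.011,0,0.0007],"turn":0},{"jaw":30,"delta_pos":[0.012,0,0.0007],"turn":0},{"jaw":30,"delta_pos":[0.012,0,0.0007],"turn":0}]';python3 - <<'E'
from h import *
st(); c=snap("wrist","pics/w18.png")
a=p2w("wrist",284,313,.03);b=p2w("wrist",358,313,.03);print((a+b)/2)
E
```

```text
clock: 19.43
position: [0.5714, 0.0506, 0.0122]
ee_rot: [0.997, -0.08, -0.001, 0.0]
ft_force: [-9.7, 1.3, 15.0]
grip_width: 0.401
t 19.43 pos [0.5714 0.0506 0.0122] xax [ 0.987 -0.159 -0.002] zax [-0.002  0.    -1.   ] F [-9.7  1.3 15. ] w 34.2 q7 [ 0.13  0.47 -0.36  1.79  0.2   0.92 -2.05]
[0.54674448 0.0546525  0.03      ]
```

View pics/w18.png

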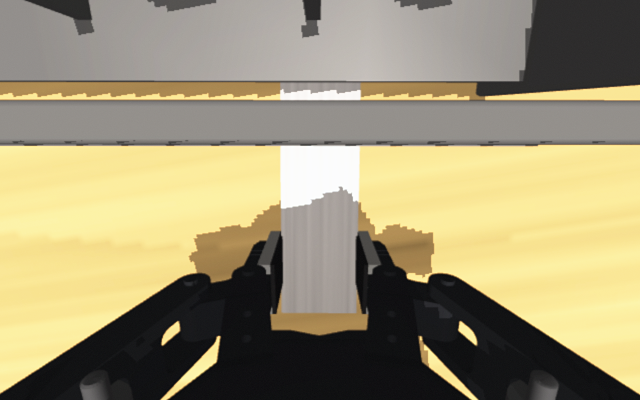

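```bash
python3 -m handwheel '[{"jaw":30,"delta_pos":[-0.002,0,-0.001],"turn":0},{"jaw":30,"delta_pos":[-0.003,0,-0.002],"turn":0},{"jaw":30,"delta_pos":[-0.003,0,-0.002],"turn":0},{"jaw":60,"delta_pos":[-0.003,0,-0.002],"turn":0},{"jaw":60,"delta_pos":[-0.003,0,-0.002],"turn":0},{"jaw":60,"delta_pos":[-0.003,0,-0.002],"turn":0},{"jaw":60,"delta_pos":[-0.02,0,-0.002],"turn":0},{"jaw":60,"delta_pos":[-0.04,0,-0.002],"turn":0},{"jaw":60,"delta_pos":[-0.065,0,-0.002],"turn":0},{"jaw":60,"delta_pos":[-0.065,0,-0.002],"turn":0}]' 40;python3 - <<'E'
from h import *
st(); c=snap("wrist","pics/w19.png");snap("side","pics/s19.png");crop("pics/s19.png","pics/s19c.png",220,150,380,270,5)
E
```

```text
clock: 20.32
position: [0.5047, 0.0606, 0.0125]
ee_rot: [0.997, -0.079, -0.002, 0.0]
ft_force: [0.5, 0.7, -0.6]
grip_width: 0.706
t 20.32 pos [0.5047 0.0606 0.0125] xax [ 0.987 -0.158 -0.003] zax [-0.003 -0.001 -1.   ] F [ 0.5  0.7 -0.6] w 60.3 q7 [ 0.13  0.35 -0.39  1.96  0.17  0.86 -2.08]
```

View pics/w19.png

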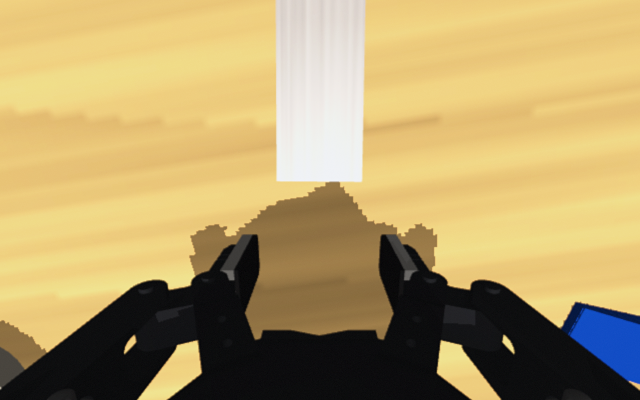

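View pics/s19c.png

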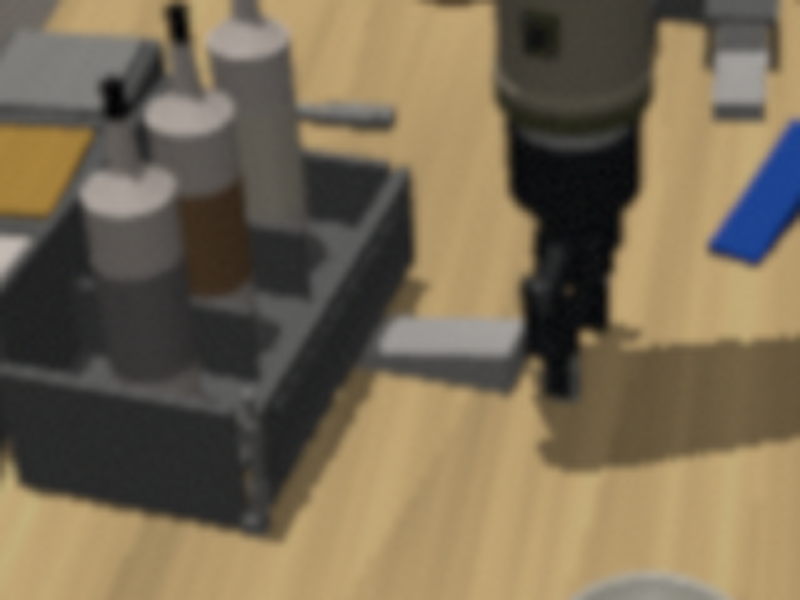

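```bash
cat >> h.py <<'E'
ax=np.array([np.cos(np.radians(9.05)),-np.sin(np.radians(9.05))]);nn=np.array([-ax[1],ax[0]]);ent=np.array([.6326,.0406])
def rel(q): return ((np.array(q[:2])-ent)@ax*1000).round(1),((np.array(q[:2])-ent)@nn*1000).round(1)
E
python3 - <<'E'
from h import *
a=p2w("wrist",276.5,181.5,.03);b=p2w("wrist",362.5,181.5,.03);print(a,b,np.linalg.norm(a-b),rel((a+b)/2),rel(a),rel(b), "tcp",rel(get_obs()["position"]))
S=lambda x,y,z:p2w("side",x/5+220,y/5+150,z)
print("side thick end top", rel(S(525,322,.03)),rel(S(513,355,.03)),rel(S(508,392,0)))
E
```

```text
[0.55055919 0.07257923 0.03      ] [0.54473591 0.03639558 0.03      ] 0.03664923625309913 (np.float64(-86.1), np.float64(0.4)) (np.float64(-86.0), np.float64(18.7)) (np.float64(-86.1), np.float64(-18.0)) tcp (np.float64(-125.6), np.float64(-0.5))
side thick end top (np.float64(-92.7), np.float64(-12.1)) (np.float64(-94.9), np.float64(19.5)) (np.float64(-90.5), np.float64(17.6))
```

```bash
python3 -m handwheel '[{"jaw":0,"delta_pos":[0,-0.001,0],"turn":0},{"jaw":0,"delta_pos":[0,-0.001,0],"turn":0},{"jaw":0,"delta_pos":[0,-0.001,0],"turn":0},{"jaw":0,"delta_pos":[0,-0.001,0],"turn":0},{"jaw":0,"delta_pos":[0.01,-0.001,0],"turn":0},{"jaw":0,"delta_pos":[0.018,-0.001,0],"turn":0},{"jaw":0,"delta_pos":[0.022,-0.001,0],"turn":0},{"jaw":0,"delta_pos":[0.025,-0.001,0],"turn":0},{"jaw":0,"delta_pos":[0.028,-0.001,0],"turn":0},{"jaw":0,"delta_pos":[0.028,-0.001,0],"turn":0}]';python3 - <<'E'
from h import *
st(); print(rel(get_obs()["position"])); c=snap("wrist","pics/w20.png")
E
```

```text
clock: 21.25
position: [0.5366, 0.0564, 0.0129]
ee_rot: [0.997, -0.08, -0.0, 0.0]
ft_force: [0.3, 0.2, 0.3]
grip_width: -0.0
t 21.25 pos [0.5366 0.0564 0.0129] xax [ 0.987 -0.16  -0.001] zax [-0.001  0.    -1.   ] F [0.3 0.2 0.3] w -0.0 q7 [ 0.13  0.41 -0.37  1.88  0.19  0.88 -2.06]
(np.float64(-97.3), np.float64(0.5))
```

View pics/w20.png

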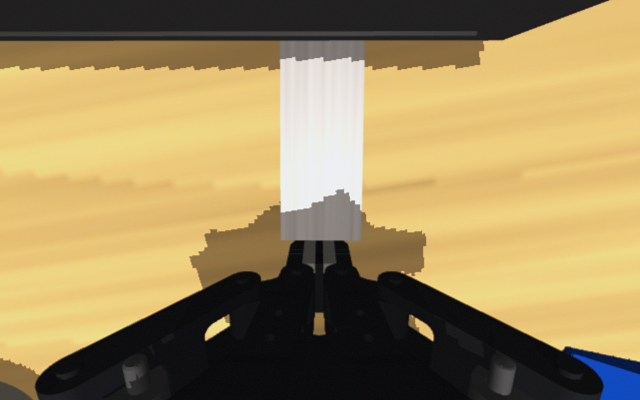

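The gate's lower edge is at v≈40, its free corner at (503,39), and the wedge's thick end at v≈240.

```bash
python3 - <<'E'
from h import *
crop("pics/w20.png","pics/w20c.png",260,10,420,80,5);crop("pics/w20.png","pics/w20d.png",440,10,600,60,5)
a,b=cv2.imread("pics/w20c.png"),cv2.imread("pics/w20d.png");cv2.imwrite("pics/w20e.png",np.vstack([a,b]))
for u,v,z in((322,40,.015),(503,39,.015),(281,240,.03),(361,240,.03)):
    print((u,v),rel(p2w("wrist",u,v,z)))
E
```

```text
(322, 40) (np.float64(-0.1), np.float64(0.2))
(503, 39) (np.float64(0.1), np.float64(-76.0))
(281, 240) (np.float64(-84.6), np.float64(18.6))
(361, 240) (np.float64(-84.7), np.float64(-17.3))
```

View pics/w20e.png

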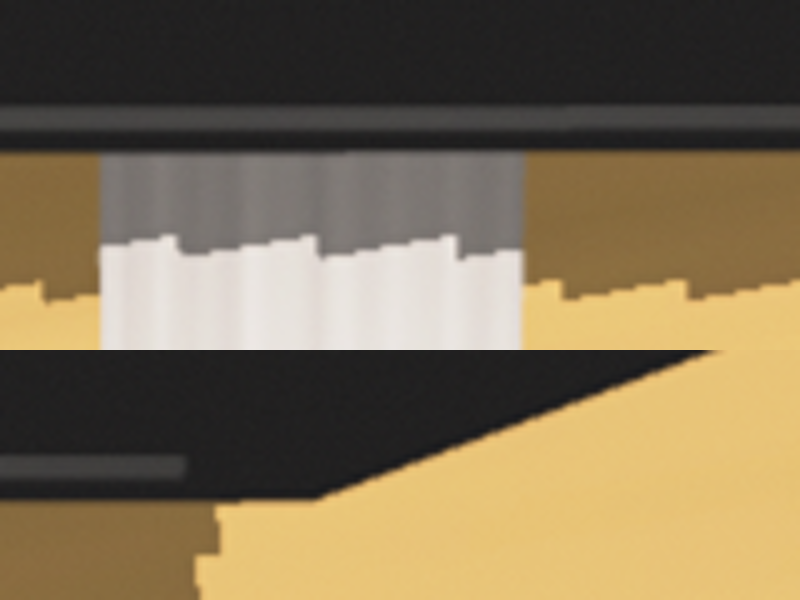

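```bash
python3 -m handwheel '[{"jaw":0,"delta_pos":[0.002,0,0],"turn":0},{"jaw":0,"delta_pos":[0.004,0,0],"turn":0},{"jaw":0,"delta_pos":[0.006,0,0],"turn":0},{"jaw":0,"delta_pos":[0.008,0,0],"turn":0},{"jaw":0,"delta_pos":[0.01,0,0],"turn":0},{"jaw":0,"delta_pos":[0.012,0,0],"turn":0},{"jaw":0,"delta_pos":[0.014,0,0],"turn":0},{"jaw":0,"delta_pos":[0.015,0,0],"turn":0},{"jaw":0,"delta_pos":[0.015,0,0],"turn":0}]';python3 - <<'E'
from h import *
st(); print(rel(get_obs()["position"])); c=snap("wrist","pics/w21.png")
E
```

```text
clock: 22.05
position: [0.5504, 0.0542, 0.0129]
ee_rot: [0.997, -0.08, -0.001, 0.0]
ft_force: [-5.0, 0.2, 2.8]
grip_width: 0.003
t 22.05 pos [0.5504 0.0542 0.0129] xax [ 0.987 -0.16  -0.002] zax [-0.002 -0.    -1.   ] F [-5.   0.2  2.8] w 0.3 q7 [ 0.13  0.43 -0.37  1.85  0.19  0.9  -2.06]
(np.float64(-83.3), np.float64(0.5))
```

View pics/w21.png

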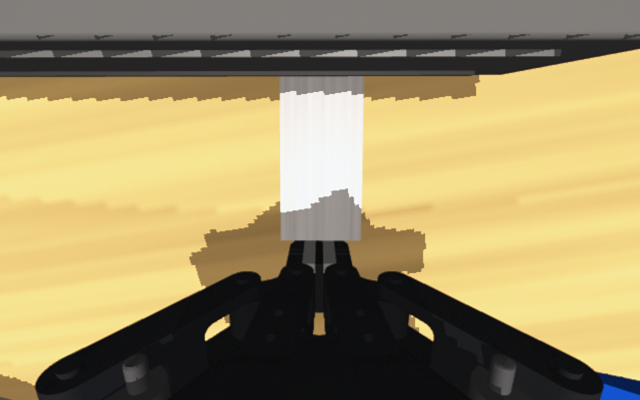

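```bash
python3 - <<'E'
from h import *
crop("pics/w21.png","pics/w21c.png",420,50,580,110,5)
for u,v,z in((322,75,.015),(322,75,.017),(503,73.5,.015),(503,73.5,.017),(281,240,.03),(361,240,.03)):
    print((u,v,z),rel(p2w("wrist",u,v,z)))
E
```

```text
(322, 75, 0.015) (np.float64(0.1), np.float64(0.2))
(322, 75, 0.017) (np.float64(-0.1), np.float64(0.2))
(503, 73.5, 0.015) (np.float64(0.6), np.float64(-78.0))
(503, 73.5, 0.017) (np.float64(0.4), np.float64(-76.9))
(281, 240, 0.03) (np.float64(-70.6), np.float64(18.7))
(361, 240, 0.03) (np.float64(-70.6), np.float64(-17.2))
```

View pics/w21c.png

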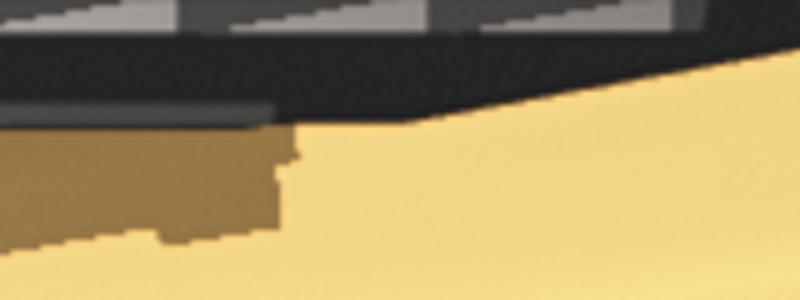

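```bash
python3 -m handwheel '[{"jaw":0,"delta_pos":[0.002,0,0],"turn":0},{"jaw":0,"delta_pos":[0.004,0,0],"turn":0},{"jaw":0,"delta_pos":[0.006,0,0],"turn":0},{"jaw":0,"delta_pos":[0.0075,0,0],"turn":0},{"jaw":0,"delta_pos":[0.009,0,0],"turn":0},{"jaw":0,"delta_pos":[0.01,0,0],"turn":0},{"jaw":0,"delta_pos":[0.01,0,0],"turn":0}]';python3 - <<'E'
from h import *
st(); print(rel(get_obs()["position"])); c=snap("wrist","pics/w22.png")
crop("pics/w22.png","pics/w22c.png",260,60,420,260,3);crop("pics/w22.png","pics/w22d.png",400,60,560,130,5)
E
```

```text
clock: 22.68
position: [0.5601, 0.0527, 0.0129]
ee_rot: [0.997, -0.08, -0.001, 0.0]
ft_force: [-6.2, 1.5, 3.9]
grip_width: -0.003
t 22.68 pos [0.5601 0.0527 0.0129] xax [ 0.987 -0.159 -0.002] zax [-0.002 -0.    -1.   ] F [-6.2  1.5  3.9] w -0.2 q7 [ 0.13  0.45 -0.36  1.82  0.2   0.91 -2.05]
(np.float64(-73.5), np.float64(0.5))
```

View pics/w22.png

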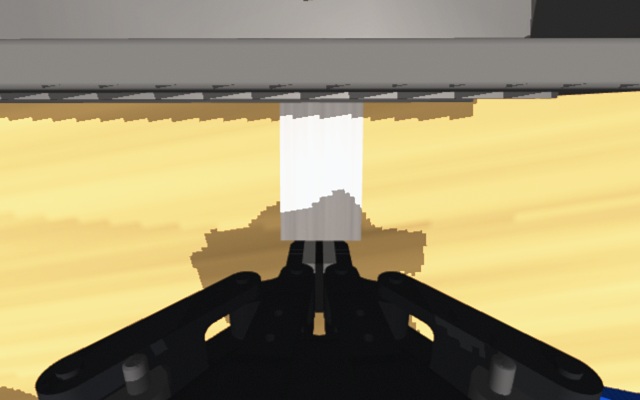

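View pics/w22d.png

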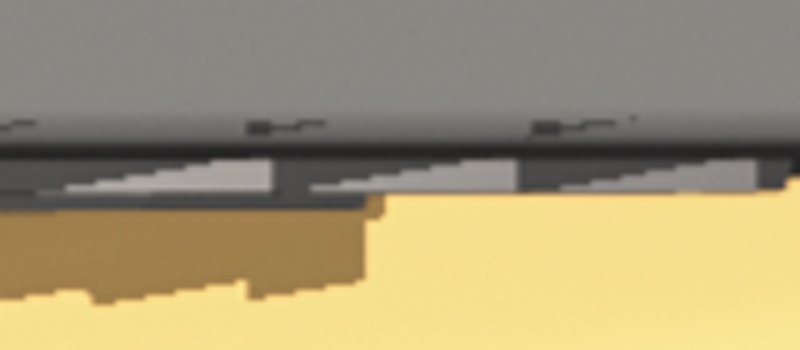

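Insertion is about 69 mm, which should give about 3.8 mm of lift. I'll retreat gently and check.

```bash
python3 -m handwheel '[{"jaw":0,"delta_pos":[-0.001,0,0],"turn":0},{"jaw":0,"delta_pos":[-0.002,0,0],"turn":0},{"jaw":0,"delta_pos":[-0.003,0,0],"turn":0},{"jaw":0,"delta_pos":[-0.004,0,0],"turn":0},{"jaw":0,"delta_pos":[-0.006,0,0],"turn":0},{"jaw":0,"delta_pos":[-0.01,0,0],"turn":0},{"jaw":0,"delta_pos":[-0.02,0,0],"turn":0},{"jaw":0,"delta_pos":[-0.03,0,0],"turn":0},{"jaw":0,"delta_pos":[-0.03,0,0],"turn":0}]';python3 - <<'E'
from h import *
st(); print(rel(get_obs()["position"])); c=snap("wrist","pics/w23.png");snap("side","pics/s23.png");crop("pics/s23.png","pics/s23c.png",200,140,360,260,5)
E
```

```text
clock: 23.48
position: [0.5295, 0.0577, 0.0129]
ee_rot: [0.997, -0.08, -0.001, 0.0]
ft_force: [0.7, -0.1, -0.4]
grip_width: -0.0
t 23.48 pos [0.5295 0.0577 0.0129] xax [ 0.987 -0.159 -0.001] zax [-0.001 -0.    -1.   ] F [ 0.7 -0.1 -0.4] w -0.0 q7 [ 0.13  0.4  -0.37  1.9   0.18  0.88 -2.07]
(np.float64(-104.5), np.float64(0.6))
```

View pics/w23.png

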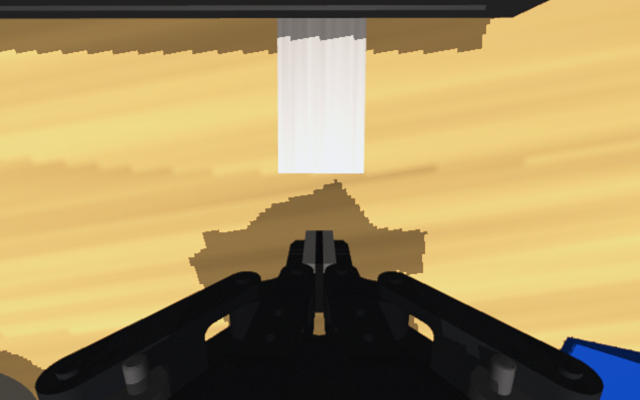

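View pics/s23c.png

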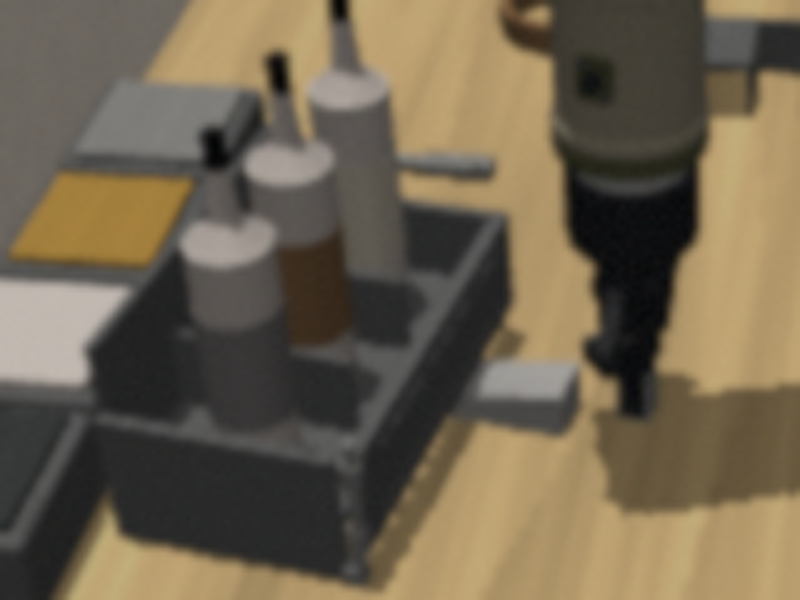

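```bash
python3 - <<'E'
from h import *
crop("pics/w23.png","pics/w23c.png",260,0,420,60,5);crop("pics/w23.png","pics/w23d.png",440,0,600,60,5)
a,b=cv2.imread("pics/w23c.png"),cv2.imread("pics/w23d.png");cv2.imwrite("pics/w23e.png",np.vstack([a,b]))
for u,v,z in((322,18,.015),(322,18,.019),(515,17,.015),(515,17,.019),(278,173,.03),(364.5,173,.03)):
    print((u,v,z),rel(p2w("wrist",u,v,z)))
E
```

```text
(322, 18, 0.015) (np.float64(3.1), np.float64(0.2))
(322, 18, 0.019) (np.float64(2.0), np.float64(0.2))
(515, 17, 0.015) (np.float64(3.3), np.float64(-79.8))
(515, 17, 0.019) (np.float64(2.2), np.float64(-77.5))
(278, 173, 0.03) (np.float64(-59.3), np.float64(18.8))
(364.5, 173, 0.03) (np.float64(-59.4), np.float64(-17.7))
```

View pics/w23e.png

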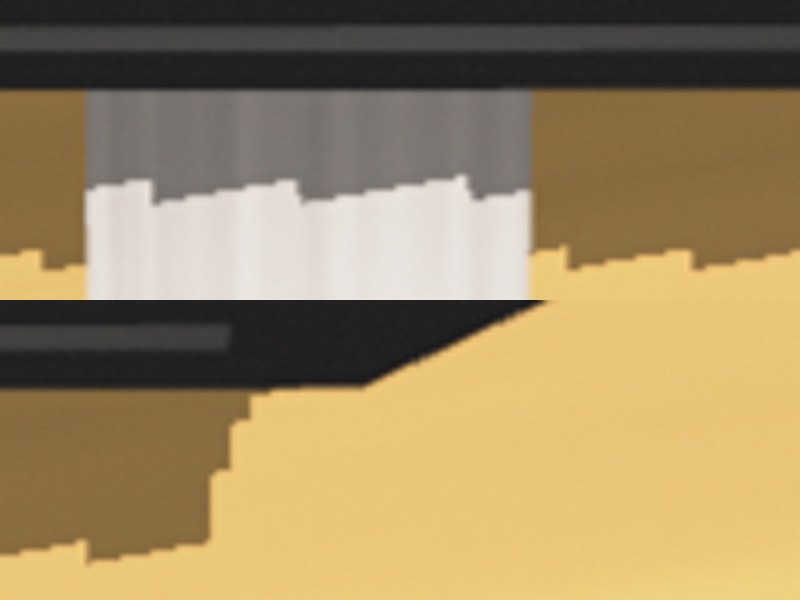

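The wedge holds at an insertion of about 69 mm. I'll check the lift by comparing the side views before and after.

```bash
python3 - <<'E'
from h import *
# expected pixel shift of the gate per 4 mm lift
p=np.array([[.625,.0,.050],[.645,.12,.05]]); print("px for 4mm lift:",w2p("side",p+[0,0,.004])-w2p("side",p))
A=[cv2.imread(f"pics/{f}.png",0).astype(np.float32) for f in("s11","s13","s23")]
# edge of gate's top against front face, per column, search dv by 1-D correlation of column profiles
pts=[w2p("side",[[.6207+.0386*t/.24+ .0,-.0335+.237*t/.24,.085]])[0] for t in np.linspace(.01,.2,25)]
def shift(a,b):
    r=[]
    for u,v in pts:
        u=int(round(u));v=int(round(v)); pa=a[v-7:v+14,u]; best=None
        x=np.arange(v-7,v+14)
        ss=np.linspace(-3,3,121)
        e=[((np.interp(x+s,np.arange(b.shape[0]),b[:,u])-pa)[3:-3]**2).sum() for s in ss]
        r.append(ss[int(np.argmin(e))])
    return np.round(np.median(r),2),np.round(r,1)
print(shift(A[0],A[1])); print(shift(A[0],A[2]))
E
```

```text
px for 4mm lift: [[-0.07492064 -1.08025069]
 [-0.10853612 -1.11785443]]
(np.float64(0.05), array([ 0.1,  0.1,  0.1,  0.1,  0.2,  0.1,  0.1,  0.1,  0. ,  0.1,  0.1,
       -0. ,  0.1,  0.1,  0.1,  0.2,  0. ,  0.1,  0. ,  0.1,  0.1,  0.2,
        0.1, -0. ,  0.1]))
(np.float64(-1.25), array([-0.8, -1. , -1.1, -1.2, -1.2, -1.3, -1.3, -1.2, -1.4, -1.4, -1.3,
       -1.3, -1.2, -1.2, -1.2, -1.4, -1.4, -1.2, -1.2, -1.3, -1.1, -1. ,
       -1.2, -1.3, -1.3]))
```

```bash
python3 -m handwheel '[{"jaw":0,"delta_pos":[-0.04,0,-0.01],"turn":0},{"jaw":0,"delta_pos":[-0.06,0,-0.04],"turn":0},{"jaw":0,"delta_pos":[-0.06,0,-0.08],"turn":0},{"jaw":0,"delta_pos":[-0.06,0,-0.12],"turn":0},{"jaw":0,"delta_pos":[-0.06,0,-0.16],"turn":0},{"jaw":0,"delta_pos":[-0.06,0,-0.18],"turn":0},{"jaw":0,"delta_pos":[-0.06,0,-0.18],"turn":0}]';python3 - <<'E'
from h import *
st(); c=snap("wrist","pics/w24.png");snap("side","pics/s24.png");snap("scene","pics/c24.png");crop("pics/s24.png","pics/s24c.png",200,140,360,260,5)
E
```

```text
clock: 24.17
position: [0.4752, 0.0673, 0.1987]
ee_rot: [0.997, -0.08, 0.004, -0.001]
ft_force: [0.4, 0.1, 0.5]
grip_width: 0.0
t 24.17 pos [0.4752 0.0673 0.1987] xax [ 0.987 -0.16   0.009] zax [ 0.009  0.001 -1.   ] F [0.4 0.1 0.5] w 0.0 q7 [ 0.18  0.05 -0.43  1.86  0.02  1.22 -1.99]
```

View pics/w24.png

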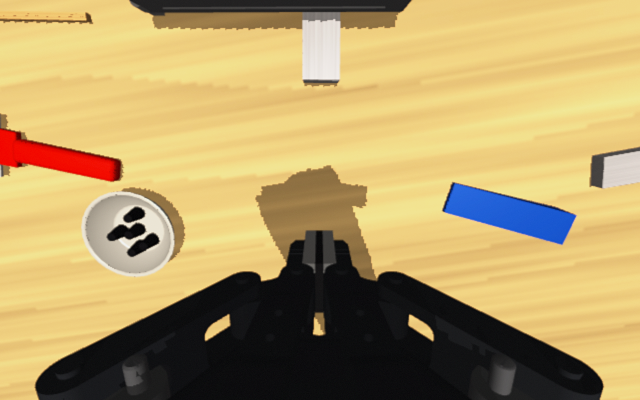

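View pics/s24c.png

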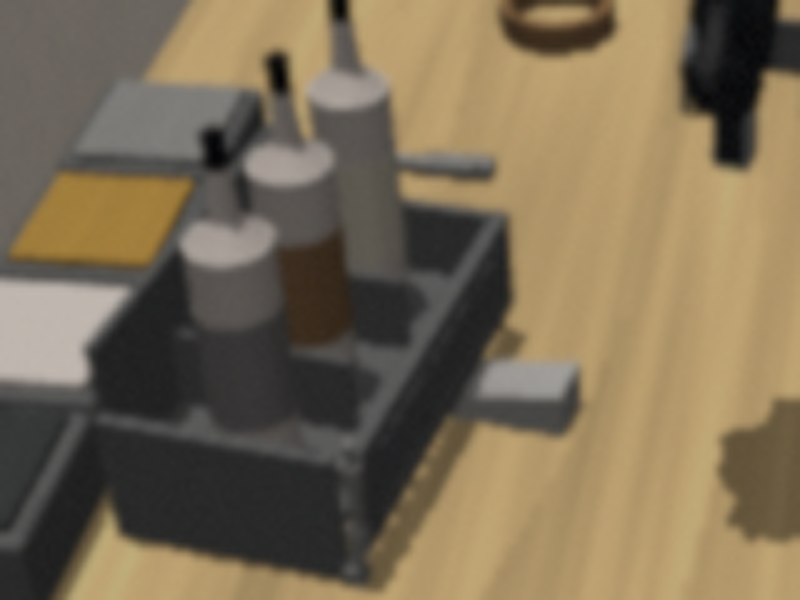

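View pics/c24.png

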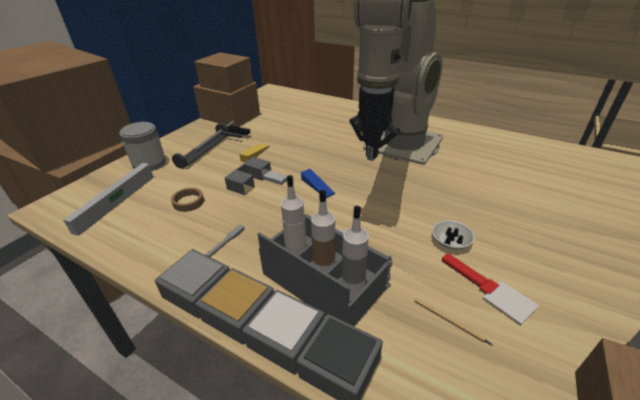

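The gate is shut and the wedge sits flat under it, with its thick end at (303–340, 82) in the wrist view. The tubes, strip, blue block and the other things are in their starting places, and the arm is clear. I'm handing it in.

```bash
python3 - <<'E'
from h import *
print(hand_in())
E
```

```text
the job is handed in; nothing more can be done
None
```

The gate is shut with the wedge jammed under it, lifted about 4 mm. I handed the job in at about 24 s of the 72 s allowed.

**What I did:**
- I pushed the gate shut with closed fingers. After the first push it sprang back about 10°, so I repeated the push gently and withdrew slowly, and it stayed shut.
- I drew the wedge out of its pocket, put it down in front of the gate and let go. I gripped it again near its thick end and slid it in straight to about 45 mm. I then let go and tapped it in on its thick end with closed fingers.

**What the last checks showed:**
- **Insertion:** about 69 mm, which gives about 3.7 mm of lift. The wedge lies flat, square to the gate and within 1 mm of the entry point sideways.
- **Lift:** the side camera's before-and-after shift gives about 4–4.6 mm.
- **Gate angle:** the gate was parallel to the organizer to within about 0.3° before the wedge went in.
- **Surroundings:** the tubes, strip and other things look unmoved, and the arm is clear.

**Where the checks disagreed:** after the last tap, the wrist view put the gate's front about 2 mm further in than before. The side view showed no such swing, so I took it as measurement error. While over-pressing the gate, the wrist camera came very close to one tube. The tube looks unmoved in the later pictures.

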